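# Make the welding test station ready

## Robot

A 7-joint arm with a two-finger parallel gripper is mounted at the origin on the work surface. World frame = base frame: x ahead of the robot, y to its left, z up, the work surface at z = 0. Lengths are in m, angles in rad, forces in N, time in s.
With the tool pointing down it reaches from about 0.35 to 0.9 m from the base axis. Payload 8.1 kg.
Tool frame: the origin (TCP) lies midway between the tips of the shut fingers; the grasp point (between the pads) lies arm.hold_point_z behind it (arm.hold_point_z is the distance from the TCP to the grasp point, in m); z points along the fingers, x is the direction in which the jaws open and shut, and the axes are right-handed (so a half turn about z gives the same grasp; the last joint's range is limited). The gripper opens to 92 mm and grips with 3 to 60 N. Pads are 19 mm wide; open, the fingers measure 130 mm over their backs; the gripper's body (75 mm by 190 mm) begins 47 mm behind the grasp point.
Start: joints at [-1.431, 0.434, 0.025, 1.573, -0.012, 1.134, -0.075], TCP at [0.15, 0.607, 0.227] pointing down, gripper open.
Joint ranges: [-2.62, 2.62], [-0.44, 2.09], [-1.27, 1.32], [0.08, 2.57], [-1.32, 4.46], [0.12, 2], [-2.74, 2.74]. Speed limits (rad/s): [2.22, 2.22, 3.01, 3.01, 3.14, 3.14, 3.14].

## Interface

Orientations are given as a rotation vector (axis times angle).
In Python, from cell import arm gives the robot as it stands.
- The arm moves only by the shell command python3 -m pendant 'ROWS' [FORCE]. ROWS is JSON, a list of rows, each an object with "dp": the shift along the tool's x, y, z in m, a list of three; "rotation": the turn, a rotation vector about the tool's x, y, z in rad, a list of three; "fingers": the closure, from -1 (fully open) to 1 (shut). In form: [{"dp": [x, y, z], "rotation": [rx, ry, rz], "fingers": fingers}, ...]. A call has 1 to 20 rows; each row is the pose to reach, as a shift and turn from the pose measured when the call began, along the tool's axes at that moment; what a row does not reach only later rows make up. A row lasts 1/8 s, in which the tool goes at most 62.5 mm and 10.7 degrees, less where a joint would pass 70% of its speed; a pose out of reach is approached as far as the arm can. A call with a gripper value outside its range is refused whole. The fingers move at their own pace and stop on an object; FORCE is the grip in N (left out, the last holds). Time passes only in rows, so rows that repeat a pose let the fingers close. It gives the time, the measured TCP pose, the force and the opening at its end, in the units of the state.
- arm.observe(): the state, without advancing time (a new reading comes with each control period).
- arm.get_image(name): name is "scene" or "top" or "wrist"; returns the picture (480x640x3 uint8, blue, green, red); there is no depth.
- arm.camera_params(name): a dict with "camera_matrix" (3x3 intrinsics, pixels), "rvec" (rotation vector, rad) and "tvec" (3), from world to camera coordinates, as OpenCV has them. Camera axes: x right, y down, z forward; pixel columns grow to the right and rows downward; lengths in m; the calibration is good to about 2 mm. A picture is of the moment at which its call begins: read the wrist's pose just before it. camera_params takes no time and is no camera call; for the wrist camera it gives the pose at the moment of the call.
- arm.sign_off(): hands the job in, once; it reports no verdict.
The state is a dict: "clock": time; "joints": joint angles; "dq": joint speeds; "joint_efforts": joint torques, N m; "position": TCP position; "ee_rot": TCP orientation; "force": force on the tool from outside, world axes, zero at the start; "ft_torque": the same for the moment, N m; "width": opening from 0.0 (shut) to 1.0 (fully open).
Only numpy, scipy, OpenCV 4.12 (cv2) and the standard library are available. Lean on these libraries where they do the work, as an engineer would, in place of code of your own. Each camera call takes 0.05 s, during which the arm holds its last target.

## Task

Make the welding test station ready. First isolate it: pull the sprung selector knob on the control box up, turn it out of its wide working gap to the nearer single notch (one dot) and let it drop home, and leave it there while you press every torch lying on the bench down into a place of its own in the spring-clip rack until it snaps fully home, and slide the wire spool, without lifting it, onto the middle of the round mark. Last, pull the selector up again, turn it on in the same direction to the next notch (two dots) and let it drop home; leave the tools and stock lying about where they are.

Things in the scene. Friction and masses are not known exactly. Their poses are not given: they have to be found in the camera images.
- control_box: white box fixed to the bench, 130 x 130 mm, 90 mm high; origin at the middle of its underside. A black bar-shaped selector knob stands in the middle of its top, in a steel collar (32 to 44 mm from the axis, 14 mm high) with three gaps for the knob's pin: a wide working gap (row of small dots), a notch with one dot (isolated), a notch with two dots (test).
- sel_turn (a joint): turn of the selector, rad, counter-clockwise from above; at 0 the knob's pin (8 mm bar, 47 mm out on one side, parallel to the grip) points along the box's +x. 0: isolated notch (one dot); +1.2: test notch (two dots), each with 0.05 play; -1.65 to -0.95: wide working gap, the start. The round pin drops in from within 0.08 of a notch's middle. Stops at -1.75 and +1.6. Stays where left.
- sel_lift (a joint): how far the selector is pulled up, m: 0 is fully dropped. The pin is clear of the collar from 0.013; the stop is at 0.020. Spring and weight pull it down with 9 N at 0, 12 N at the stop. Released over a collar block it stays up, at about 0.012.
- sel_grip (a point): the place to grip the selector, on its vertical axis; 137 mm above the bench when dropped, and it rises with the knob. Its x axis runs along the pin and the grip. The black grip is a bar 62 mm long, 24 mm wide (take it across this width), from 18 mm below to 16 mm above this point; the collar's top is 33 mm below it.
- rack: rack fixed to the bench: base 130 x 250 x 10 mm, origin under its middle; three places 80 mm apart along its y, each for a handle lying along its x (either way round). Two pairs of spring fingers per place, 40 mm either side of the middle, 12 mm wide, mouths flared to 40 mm, tops 80 mm above the bench; between the pairs it is open down to 22 mm. Pressing in takes 10 to 15 N.
- clip0 (a point): middle of the handle's axis when a torch is fully home in the first place (lowest rack y): 55 mm above the bench; x along the handle, z up. A torch not pressed home rests about 20 mm higher.
- clip1 (a point): the same for the middle place
- clip2 (a point): the same for the third place (highest rack y)
- spool: wire spool lying flat, a disc 110 mm across and 45 mm high, black flanges and copper wire, about 0.7 kg; too wide to grasp, slides on the bench; origin at the middle of its underside
- mark: round mark painted flat on the bench, a white ring 132 mm across with a dark middle and a small white cross; origin at its middle
- hammer: hammer lying on the bench, to be left alone
- brush: brush lying on the bench, to be left alone
- spray: upright can 60 mm across, 170 mm high, to be left alone
- coupons: two steel plates 100 x 50 mm stacked, 12 mm high, to be left alone
- tape: roll of tape, 80 mm across, 25 mm high, to be left alone
- rod_box: cardboard box 90 x 200 x 35 mm, to be left alone
- magnet: red square magnet block 90 x 90 x 14 mm, to be left alone
- torch0: a torch (two or three are present, on a flat cardboard sheet): round black handle 120 mm long, 30 mm across, lying level; origin at the handle's middle on its axis, 15 mm above the bench, x along the handle to the head. The white head is bent to the -y side at the +x end, reaching 115 mm along x and 60 mm aside; it stops rolling. 0.22 kg, balance point 10 mm towards the head
- torch1: a torch (two or three are present, on a flat cardboard sheet): round black handle 120 mm long, 30 mm across, lying level; origin at the handle's middle on its axis, 15 mm above the bench, x along the handle to the head. The white head is bent to the -y side at the +x end, reaching 115 mm along x and 60 mm aside; it stops rolling. 0.22 kg, balance point 10 mm towards the head
- torch2: a torch (two or three are present, on a flat cardboard sheet): round black handle 120 mm long, 30 mm across, lying level; origin at the handle's middle on its axis, 15 mm above the bench, x along the handle to the head. The white head is bent to the -y side at the +x end, reaching 115 mm along x and 60 mm aside; it stops rolling. 0.22 kg, balance point 10 mm towards the head
Not all that is in view belongs to the job. What is shaped like the torch0 but red or turquoise is not meant.

How it is judged:
By the outcome, as a careful person would: the job done as asked, in the order asked, and still so for the second after the job is handed in, with the robot touching nothing.
Of torch0, torch1, torch2 only 2 to 3 are there at a start; the rules pass over those that are not, and their reading is None.
At some moment in a run one of spool may be knocked a few centimetres aside while the robot is not near it.
Once in a run the grip may slacken for a moment while it holds something.
It also fails if it takes over 210 s, if anything falls off the work surface, if the arm or the gripper's body presses on something with over 40 N, if the wrist force passes 120 N, or if a joint passes its speed limit or range.

## Working session

There is one attempt and no reset: what is moved stays moved. The work goes in short steps, Python scripts to look and compute and a shell command to move; the robot and the scene stay as the last step left them, time stands still between calls to the robot, and variables do not carry over. Pictures are saved under pics/ and viewed, and the job is handed in when it is done.

```bash
ls; mkdir -p pics; python3 - <<'E'
from cell import arm
import cv2
print(arm.observe(), arm.hold_point_z)
for n in ["scene","top","wrist"]:
    p=arm.camera_params(n); print(n,p)
    cv2.imwrite(f"pics/{n}0.png",arm.get_image(n))
E
```

```text
pics
{'clock': 0.0, 'joints': array([-1.43059185,  0.43521895,  0.02501038,  1.57409358, -0.01163795,
        1.1339959 , -0.07508965]), 'dq': array([-1.25990512e-03, -1.52489052e-03, -8.99584885e-04,  8.07958401e-04,
       -1.30898351e-03, -5.61647337e-05, -1.88371011e-04]), 'joint_efforts': array([-2.41481484e-04, -6.67861032e+01,  9.84680839e-01, -3.14451098e+01,
       -6.05829782e-02,  4.31633054e-02,  1.69695641e-04]), 'position': array([0.15020799, 0.60615659, 0.22594926]), 'ee_rot': array([ 2.47338615e+00,  1.93527495e+00, -1.81575498e-03]), 'force': array([ 0.29184634, -0.42998393,  0.15987264]), 'ft_torque': array([ 0.01606129,  0.02066509, -0.0033546 ]), 'width': 1.0013370659295413} 0.0188
scene {'camera_matrix': array([[478.77783122,   0.        , 332.24374201],
       [  0.        , 478.77783122, 246.67555418],
       [  0.        ,   0.        ,   1.        ]]), 'rvec': array([ 2.50581591,  0.64441686, -0.19383379]), 'tvec': array([-0.40852501, -0.24622958,  1.59274878])}
top {'camera_matrix': array([[598.99165671,   0.        , 318.90071349],
       [  0.        , 598.99165671, 246.59519683],
       [  0.        ,   0.        ,   1.        ]]), 'rvec': array([ 2.18583477, -2.18496034,  0.07589603]), 'tvec': array([-0.1026483 ,  0.53081461,  1.9700828 ])}
wrist {'camera_matrix': array([[397.80007746,   0.        , 316.57435858],
       [  0.        , 397.80007746, 243.3177628 ],
       [  0.        ,   0.        ,   1.        ]]), 'rvec': array([-2.28684088, -1.78838541, -0.25766418]), 'tvec': array([-0.62247373, -0.0345681 ,  0.39148274])}
```

View pics/top0.png

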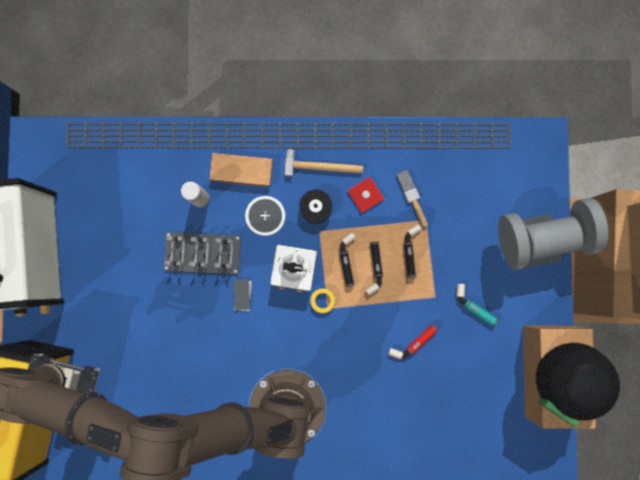

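View pics/scene0.png

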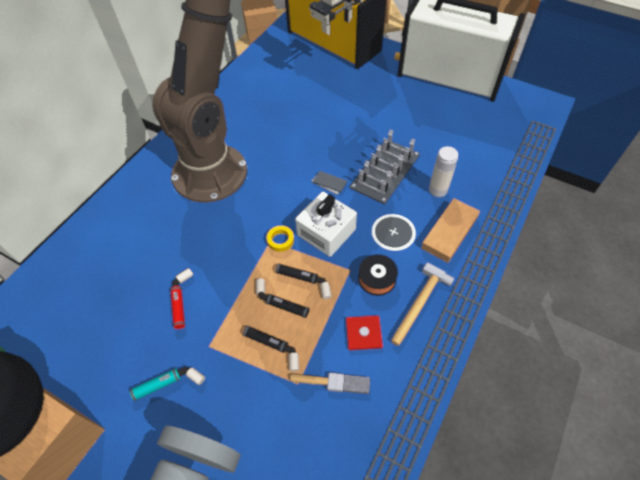

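View pics/wrist0.png

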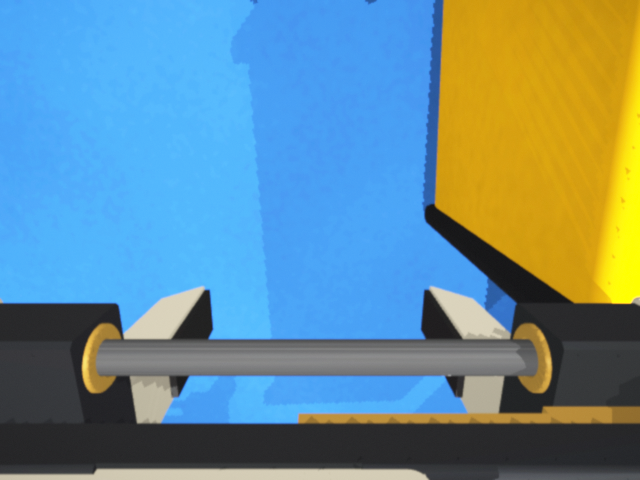

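```bash
cat > h.py <<'E'
import numpy as np, cv2, json
from cell import arm
from scipy.spatial.transform import Rotation as R
def cam(n):
    p=arm.camera_params(n); return np.array(p["camera_matrix"]),cv2.Rodrigues(np.array(p["rvec"],float))[0],np.array(p["tvec"],float).ravel()
def px2w(c,uv,z):
    K,Rm,t=c; uv=np.atleast_2d(uv).astype(float)
    d=(np.linalg.inv(K)@np.c_[uv,np.ones(len(uv))].T).T@Rm
    o=-Rm.T@t
    return o+d*((z-o[2])/d[:,2])[:,None]
def w2px(c,P):
    K,Rm,t=c; P=np.atleast_2d(P).astype(float); q=(P@Rm.T+t)@K.T; return q[:,:2]/q[:,2:]
def ortho(img,c,z,x0,x1,y0,y1,s):
    """rectified picture of plane z; rows: x down from x1 to x0, cols: y from y1 (left) to y0; s px/m"""
    W=int((y1-y0)*s);H=int((x1-x0)*s)
    u,v=np.meshgrid(np.arange(W),np.arange(H))
    P=np.stack([x1-v/s,y1-u/s,np.full(u.shape,z)],-1).reshape(-1,3)
    q=w2px(c,P).astype(np.float32).reshape(H,W,2)
    return cv2.remap(img,q[...,0],q[...,1],cv2.INTER_CUBIC)
def state():
    s=arm.observe(); Rm=R.from_rotvec(s["ee_rot"]).as_matrix()
    return s,np.array(s["position"]),Rm
def go(target,zdeg_x=None,down=True):
    """tool frame dp and rotation to reach world TCP target with tool x at angle zdeg_x (deg) in world xy, pointing down"""
    s,p,Rm=state(); dp=Rm.T@(np.array(target)-p); rv=np.zeros(3)
    if zdeg_x is not None:
        best=None
        for k in (0,180,-180,360):
            a=np.radians(zdeg_x+k); x=np.array([np.cos(a),np.sin(a),0]); z=np.array([0,0,-1.]); T=np.c_[x,np.cross(z,x),z]
            r=R.from_matrix(Rm.T@T).as_rotvec()
            if best is None or np.linalg.norm(r)<np.linalg.norm(best): best=r
        rv=best
    print("pos",p.round(4),"xang",np.degrees(np.arctan2(Rm[1,0],Rm[0,0])).round(2),"tilt",np.round(Rm[:2,2],4),"j7",s["joints"][6].round(2),"w",round(s["width"],3),"t",s["clock"])
    print("dp",dp.round(4),"rot",rv.round(4),"rotdeg",np.degrees(np.linalg.norm(rv)).round(1))
E
python3 - <<'E'
from h import *
im=cv2.imread("pics/top0.png"); c=cam("top")
for n,uv,z in [("box",(293,268),.09),("rack",(202,254),.01),("spool",(316,206),.045),("mark",(265,215),0),("torchA",(347,263),.015),("B",(377,262),.015),("C",(410,255),.015)]:
    print(n,px2w(c,uv,z).round(3))
cr=im[140:320,150:450]; cv2.imwrite("pics/topcrop.png",cv2.resize(cr,None,fx=2.66,fy=2.66,interpolation=cv2.INTER_CUBIC))
E
```

```text
box [[ 0.457 -0.02   0.09 ]]
rack [[0.507 0.287 0.01 ]]
spool [[ 0.663 -0.093  0.045]]
mark [[0.639 0.079 0.   ]]
torchA [[ 0.477 -0.196  0.015]]
B [[ 0.48  -0.295  0.015]]
C [[ 0.503 -0.405  0.015]]
```

View pics/topcrop.png

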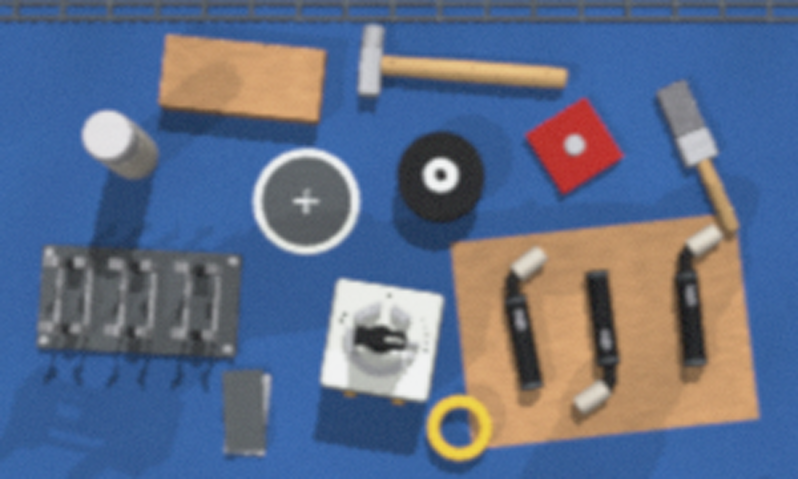

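```bash
python3 - <<'E'
from h import *
c=cam("wrist"); s,p,Rm=state()
print("cam in tool", (Rm.T@(-c[1].T@c[2]-p)).round(4)); print("cam axes in tool",(Rm.T@c[1].T).round(3))
go([0.40,-0.02,0.35],90)
E
```

```text
cam in tool [-0.0018 -0.0775 -0.1584]
cam axes in tool [[ 1.    -0.001 -0.   ]
 [ 0.001  0.959  0.284]
 [-0.    -0.284  0.959]]
pos [0.1502 0.6063 0.2262] xang 76.08 tilt [-0.0002 -0.0012] j7 -0.08 w 1.002 t 0.15
dp [-0.548   0.3931 -0.1232] rot [-0.      0.0012 -0.2429] rotdeg 13.9
```

```bash
python3 - <<'E'
from h import *
go([0.46,0.27,0.36],90)
E
```

```text
pos [0.1502 0.6063 0.2262] xang 76.08 tilt [-0.0002 -0.0012] j7 -0.08 w 1.002 t 0.15
dp [-0.2521  0.3816 -0.1335] rot [-0.      0.0012 -0.2429] rotdeg 13.9
```

```bash
T='{"dp":[-0.252,0.382,-0.134],"rotation":[0,0,-0.243],"fingers":-1}'; python3 -m pendant '[{"dp":[0,0,-0.06],"rotation":[0,0,0],"fingers":-1},{"dp":[-0.03,0.045,-0.10],"rotation":[0,0,-0.05],"fingers":-1},{"dp":[-0.06,0.09,-0.134],"rotation":[0,0,-0.1],"fingers":-1},{"dp":[-0.09,0.137,-0.134],"rotation":[0,0,-0.15],"fingers":-1},{"dp":[-0.12,0.182,-0.134],"rotation":[0,0,-0.2],"fingers":-1},{"dp":[-0.15,0.227,-0.134],"rotation":[0,0,-0.243],"fingers":-1},{"dp":[-0.18,0.273,-0.134],"rotation":[0,0,-0.243],"fingers":-1},{"dp":[-0.21,0.318,-0.134],"rotation":[0,0,-0.243],"fingers":-1},{"dp":[-0.24,0.364,-0.134],"rotation":[0,0,-0.243],"fingers":-1},{"dp":[-0.252,0.382,-0.134],"rotation":[0,0,-0.243],"fingers":-1},{"dp":[-0.252,0.382,-0.134],"rotation":[0,0,-0.243],"fingers":-1},{"dp":[-0.252,0.382,-0.134],"rotation":[0,0,-0.243],"fingers":-1},{"dp":[-0.252,0.382,-0.134],"rotation":[0,0,-0.243],"fingers":-1}]'; python3 - <<'E'
from h import *
c=cam("wrist"); im=arm.get_image("wrist"); cv2.imwrite("pics/wrack.png",im)
np.savez("pics/wrack.npz",K=c[0],R=c[1],t=c[2])
go([0.42,-0.02,0.35],90)
E
```

```text
clock: 1.78
position: [0.4595, 0.2712, 0.3604]
ee_rot: [2.218, 2.224, -0.002]
force: [0.2, -0.5, 1.2]
width: 1.003
pos [0.4596 0.2711 0.3604] xang 90.13 tilt [-0.0005 -0.001 ] j7 0.99 w 1.001 t 1.825
dp [-0.291  -0.0403  0.0107] rot [-0.0005  0.001   0.0023] rotdeg 0.1
```

View pics/wrack.png

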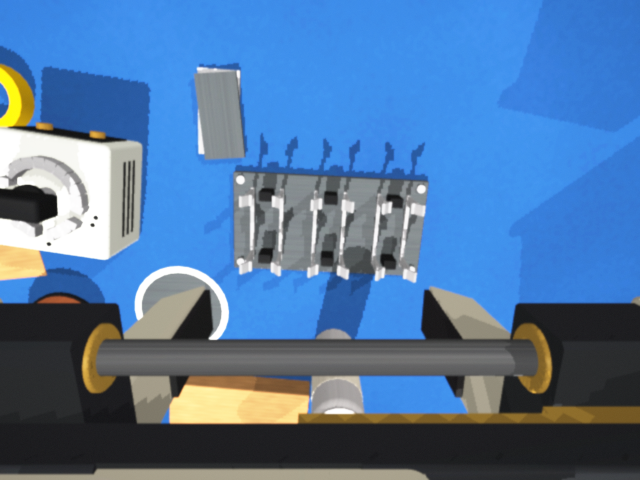

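```bash
python3 - <<'E'
from h import *
im=cv2.imread("pics/wrack.png"); d=np.load("pics/wrack.npz"); c=(d["K"],d["R"],d["t"])
for z in (.01,.08):
    o=ortho(im,c,z,.42,.60,.13,.43,2500); cv2.imwrite(f"pics/ork{int(z*1000)}.png",o)
print(px2w(c,[(240,180),(421,188),(412,275),(241,267)],.01).round(4))
E
```

```text
[[0.448  0.1719 0.01  ]
 [0.4578 0.4033 0.01  ]
 [0.5768 0.4    0.01  ]
 [0.5656 0.1671 0.01  ]]
```

View pics/ork10.png

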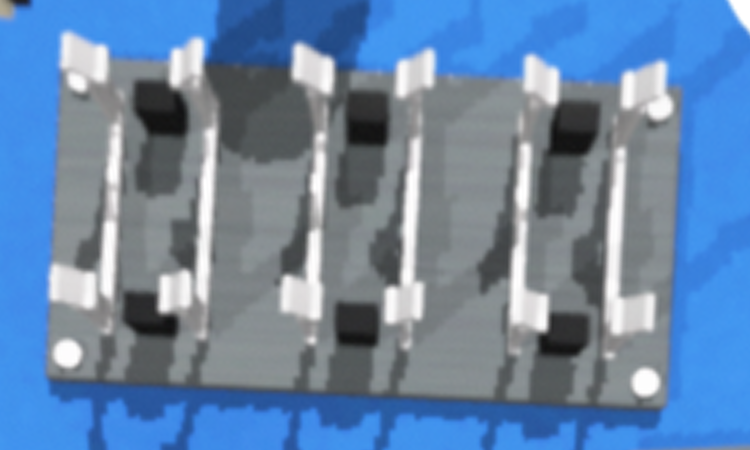

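View pics/ork80.png

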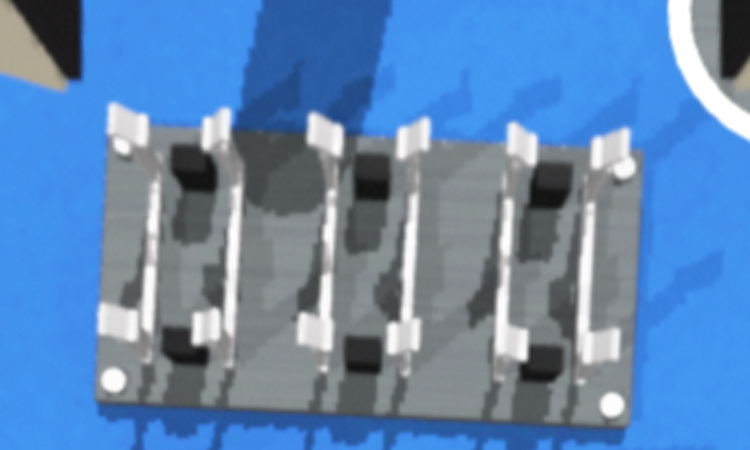

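```bash
T='{"dp":[-0.291,-0.040,0.011],"rotation":[0,0,0],"fingers":-1}'; python3 -m pendant '[{"dp":[-0.06,-0.01,0],"rotation":[0,0,0],"fingers":-1},{"dp":[-0.12,-0.02,0.0],"rotation":[0,0,0],"fingers":-1},{"dp":[-0.18,-0.03,0.01],"rotation":[0,0,0],"fingers":-1},{"dp":[-0.24,-0.04,0.01],"rotation":[0,0,0],"fingers":-1},{"dp":[-0.291,-0.04,0.01],"rotation":[0,0,0],"fingers":-1},{"dp":[-0.291,-0.04,0.01],"rotation":[0,0,0],"fingers":-1},{"dp":[-0.291,-0.04,0.01],"rotation":[0,0,0],"fingers":-1}]'; python3 - <<'E'
from h import *
c=cam("wrist"); im=arm.get_image("wrist"); cv2.imwrite("pics/wbox.png",im)
np.savez("pics/wbox.npz",K=c[0],R=c[1],t=c[2])
o=ortho(im,c,.09,.37,.55,-.12,.10,3000); cv2.imwrite("pics/obox90.png",o)
E
```

```text
clock: 2.7
position: [0.4203, -0.0189, 0.3508]
ee_rot: [2.218, 2.225, -0.001]
force: [-0.2, 0.2, 0.5]
width: 1.002
```

View pics/wbox.png

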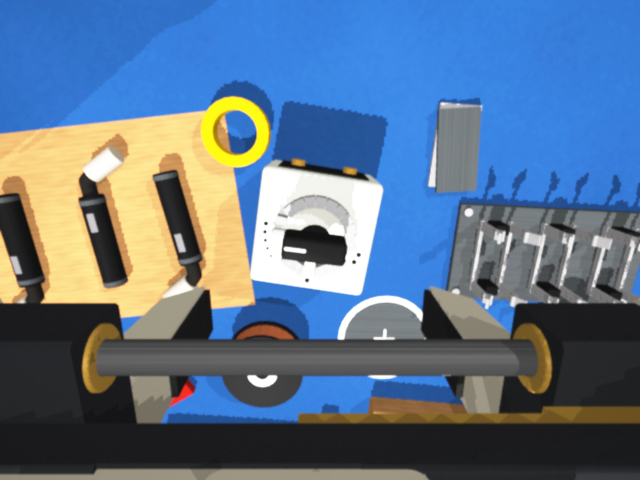

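View pics/obox90.png

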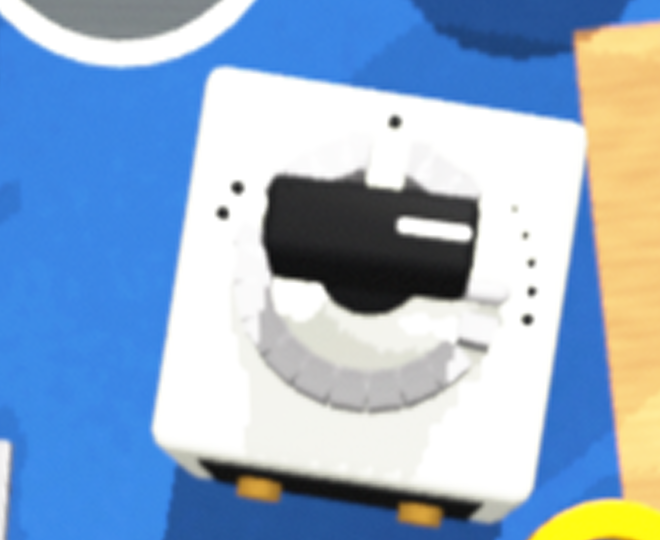

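```bash
python3 - <<'E'
from h import *
im=cv2.imread("pics/wbox.png"); d=np.load("pics/wbox.npz"); c=(d["K"],d["R"],d["t"])
S=3000
o=ortho(im,c,.09,.37,.55,-.12,.10,S)
hsv=cv2.cvtColor(o,cv2.COLOR_BGR2HSV)
m=((hsv[...,1]<40)&(hsv[...,2]>235)).astype(np.uint8)
m=cv2.morphologyEx(m,cv2.MORPH_CLOSE,np.ones((9,9),np.uint8))
n,l,st,ce=cv2.connectedComponentsWithStats(m)
i=l[150,250]; print(i, st[i])
cn=max(cv2.findContours((l==i).astype(np.uint8),cv2.RETR_EXTERNAL,cv2.CHAIN_APPROX_NONE)[0],key=cv2.contourArea)
r=cv2.minAreaRect(cn); print(r, "x,y",.55-r[0][1]/S,.10-r[0][0]/S, np.array(r[1])/S)
# dots
g=cv2.cvtColor(o,cv2.COLOR_BGR2GRAY)
b=(g<110).astype(np.uint8); n,l,st,ce=cv2.connectedComponentsWithStats(b)
for k in range(1,n):
    if 15<st[k,4]<300: print("dot",ce[k].round(1),st[k,4],(.55-ce[k][1]/S).round(4),(.10-ce[k][0]/S).round(4))
# knob top
o2=ortho(im,c,.153,.40,.52,-.08,.04,5000); cv2.imwrite("pics/oknob.png",o2)
E
```

```text
2 [   153     68    433    432 104094]
((369.34686279296875, 283.64306640625), (384.2791442871094, 382.97186279296875), 8.983443260192871) x,y 0.45545231119791674 -0.02311562093098958 [0.12809305 0.12765729]
dot [394.7 121.5] 62 0.5095 -0.0316
dot [237.  187.4] 68 0.4875 0.021
dot [222.2 212.8] 64 0.4791 0.0259
dot [531.2 291.1] 24 0.453 -0.0771
dot [527.1 319.4] 45 0.4435 -0.0757
```

View pics/oknob.png

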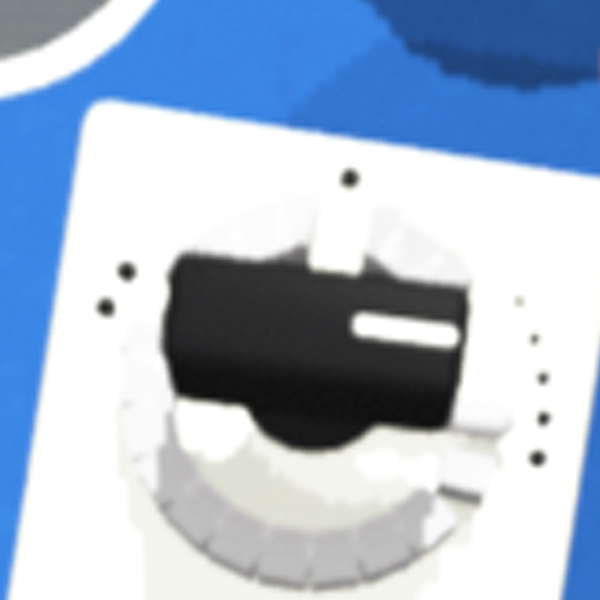

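```bash
sed -i 's/def go(target,zdeg_x=None,down=True)/def go(target,zdeg_x=None,flip=True)/; s/for k in (0,180,-180,360):/for k in ((0,180,-180,360) if flip else (0,)):/' h.py
python3 -m pendant '[{"dp":[0,0.01,0.02],"rotation":[0,0,0.18],"fingers":-1},{"dp":[0,0.02,0.04],"rotation":[0,0,0.36],"fingers":-1},{"dp":[-0.004,0.03,0.06],"rotation":[0,0,0.54],"fingers":-1},{"dp":[-0.0044,0.0355,0.08],"rotation":[0,0,0.72],"fingers":-1},{"dp":[-0.0044,0.0355,0.10],"rotation":[0,0,0.90],"fingers":-1},{"dp":[-0.0044,0.0355,0.12],"rotation":[0,0,1.08],"fingers":-1},{"dp":[-0.0044,0.0355,0.14],"rotation":[0,0,1.26],"fingers":-1},{"dp":[-0.0044,0.0355,0.15],"rotation":[0,0,1.44],"fingers":-1},{"dp":[-0.0044,0.0355,0.15],"rotation":[0,0,1.62],"fingers":-1},{"dp":[-0.0044,0.0355,0.15],"rotation":[0,0,1.686],"fingers":-1},{"dp":[-0.0044,0.0355,0.15],"rotation":[0,0,1.686],"fingers":-1},{"dp":[-0.0044,0.0355,0.15],"rotation":[0,0,1.686],"fingers":-1}]'; python3 - <<'E'
from h import *
c=cam("wrist"); im=arm.get_image("wrist"); cv2.imwrite("pics/wbox2.png",im)
go([0.4557,-0.0233,0.118],-6.5,False)
E
```

```text
clock: 4.25
position: [0.4559, -0.0219, 0.2006]
ee_rot: [3.136, -0.168, -0.001]
force: [-1.0, 0.1, -0.3]
width: 0.999
pos [ 0.4559 -0.0221  0.2006] xang -6.19 tilt [-0.0007 -0.0007] j7 -0.01 w 1.004 t 4.3
dp [0.     0.0011 0.0826] rot [0.0008 0.0006 0.0054] rotdeg 0.3
```

View pics/wbox2.png

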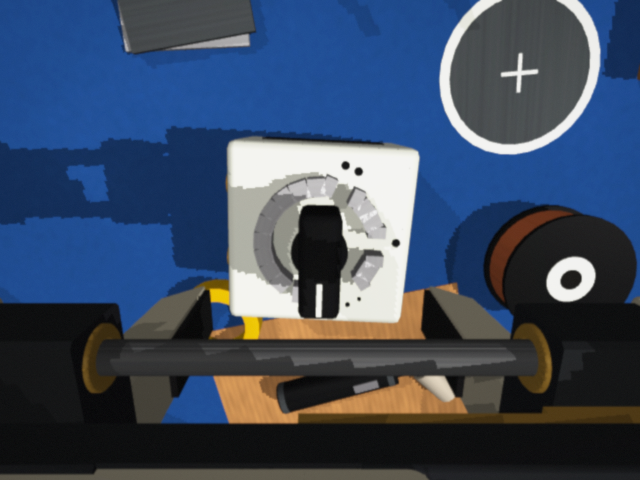

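```bash
python3 -m pendant '[{"dp":[0,0.001,0.04],"rotation":[0,0,0.005],"fingers":-1},{"dp":[0,0.001,0.07],"rotation":[0,0,0.005],"fingers":-1},{"dp":[0,0.001,0.0825],"rotation":[0,0,0.005],"fingers":-1},{"dp":[0,0.001,0.0825],"rotation":[0,0,0.005],"fingers":-1},{"dp":[0,0.001,0.0825],"rotation":[0,0,0.005],"fingers":1},{"dp":[0,0.001,0.0825],"rotation":[0,0,0.005],"fingers":1},{"dp":[0,0.001,0.0825],"rotation":[0,0,0.005],"fingers":1},{"dp":[0,0.001,0.0825],"rotation":[0,0,0.005],"fingers":1},{"dp":[0,0.001,0.0825],"rotation":[0,0,0.005],"fingers":1},{"dp":[0,0.001,0.0825],"rotation":[0,0,0.005],"fingers":1}]' 50; python3 - <<'E'
from h import *
go([0.4557,-0.0231,0.135],-6.5,False)
E
```

```text
clock: 5.55
position: [0.4563, -0.0232, 0.1182]
ee_rot: [3.136, -0.177, 0.001]
force: [9.6, -1.8, -1.2]
width: 0.396
pos [ 0.4563 -0.0232  0.1182] xang -6.48 tilt [ 0.0004 -0.0008] j7 0.11 w 0.396 t 5.55
dp [-0.0006 -0.0001 -0.0168] rot [ 0.0008 -0.0005  0.0004] rotdeg 0.1
```

```bash
python3 -m pendant '[{"dp":[0,0,0],"rotation":[0,0,0],"fingers":1},{"dp":[0,0,0],"rotation":[0,0,0],"fingers":1},{"dp":[0,0,0],"rotation":[0,0,0],"fingers":1},{"dp":[0,0,0],"rotation":[0,0,0],"fingers":1}]' 50; python3 - <<'E'
from h import *
go([0.4557,-0.0231,0.135],-6.5,False)
E
```

```text
clock: 6.05
position: [0.4569, -0.0233, 0.1184]
ee_rot: [3.136, -0.177, 0.003]
force: [4.7, -0.9, -3.8]
width: 0.359
pos [ 0.4569 -0.0233  0.1184] xang -6.48 tilt [ 0.0017 -0.0011] j7 0.11 w 0.359 t 6.05
dp [-0.0012 -0.0001 -0.0166] rot [ 0.0009 -0.0018  0.0004] rotdeg 0.1
```

```bash
python3 - <<'E'
from h import *
im=arm.get_image("wrist"); cv2.imwrite("pics/w3.png",im)
go([0.4557,-0.0231,0.135],-6.5,False)
E
```

```text
pos [ 0.457  -0.0233  0.1184] xang -6.48 tilt [ 0.0017 -0.0011] j7 0.11 w 0.358 t 6.1
dp [-0.0013 -0.0001 -0.0166] rot [ 0.0008 -0.0019  0.0004] rotdeg 0.1
```

View pics/w3.png

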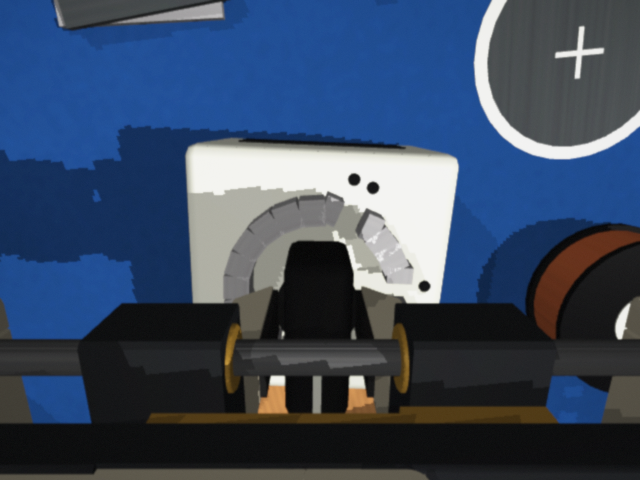

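```bash
python3 -m pendant '[{"dp":[0,0,0],"rotation":[0,0,0],"fingers":-0.2},{"dp":[0,0,0],"rotation":[0,0,0],"fingers":-0.2},{"dp":[-0.0011,0,-0.006],"rotation":[0,0,0],"fingers":-0.2},{"dp":[-0.0011,0,-0.006],"rotation":[0,0,0],"fingers":-0.2},{"dp":[-0.0011,0,-0.006],"rotation":[0,0,0],"fingers":1},{"dp":[-0.0011,0,-0.006],"rotation":[0,0,0],"fingers":1},{"dp":[-0.0011,0,-0.006],"rotation":[0,0,0],"fingers":1},{"dp":[-0.0011,0,-0.006],"rotation":[0,0,0],"fingers":1},{"dp":[-0.0011,0,-0.006],"rotation":[0,0,0],"fingers":1},{"dp":[-0.0011,0,-0.006],"rotation":[0,0,0],"fingers":1}]' 50; python3 - <<'E'
from h import *
go([0.4557,-0.0231,0.141],-6.5,False)
E
```

```text
clock: 7.35
position: [0.4568, -0.0232, 0.1245]
ee_rot: [3.135, -0.177, 0.005]
force: [6.3, -0.4, -5.8]
width: 0.262
pos [ 0.4568 -0.0232  0.1245] xang -6.48 tilt [ 0.0034 -0.0013] j7 0.1 w 0.262 t 7.35
dp [-0.001  -0.     -0.0165] rot [ 0.0009 -0.0035  0.0004] rotdeg 0.2
```

```bash
python3 -m pendant '[{"dp":[0,0,-0.008],"rotation":[0,0,0],"fingers":1},{"dp":[0,0,-0.0175],"rotation":[0,0,0],"fingers":1},{"dp":[0,0,-0.0175],"rotation":[0,0,0],"fingers":1},{"dp":[0,0,-0.0175],"rotation":[0,0,0],"fingers":1}]' 50; python3 - <<'E'
from h import *
print(arm.observe()["force"])
go([0.4563,-0.0232,0.142],81,False)
im=arm.get_image("wrist"); cv2.imwrite("pics/w4.png",im)
im=arm.get_image("scene"); cv2.imwrite("pics/s4.png",cv2.resize(im[180:260,280:380],None,fx=6,fy=6,interpolation=cv2.INTER_CUBIC))
E
```

```text
clock: 7.85
position: [0.4568, -0.0232, 0.1415]
ee_rot: [3.135, -0.177, 0.006]
force: [5.9, -0.6, -11.7]
width: 0.256
[  5.89504221  -0.6314177  -11.74353075]
pos [ 0.4568 -0.0232  0.1415] xang -6.47 tilt [ 0.0036 -0.0017] j7 0.07 w 0.256 t 7.85
dp [-0.0005  0.     -0.0005] rot [ 0.0039 -0.002  -1.5267] rotdeg 87.5
```

View pics/s4.png

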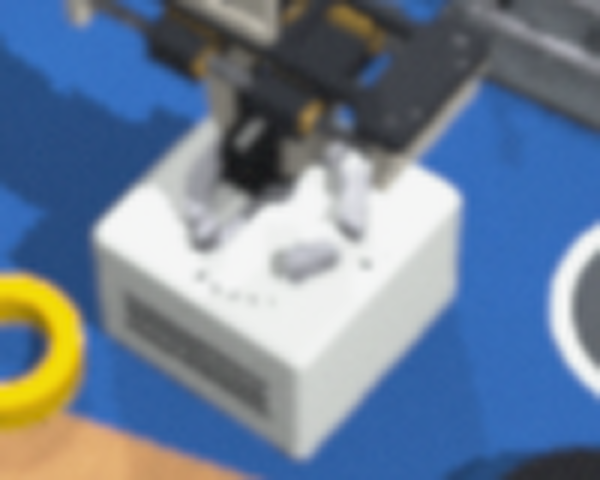

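View pics/w4.png

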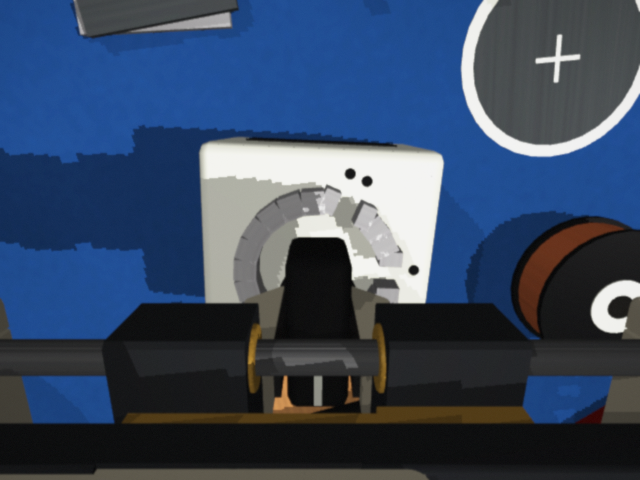

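```bash
python3 -m pendant '[{"dp":[0,0,0],"rotation":[0,0,-0.15],"fingers":1},{"dp":[0,0,0],"rotation":[0,0,-0.3],"fingers":1},{"dp":[0,0,0],"rotation":[0,0,-0.45],"fingers":1},{"dp":[0,0,0],"rotation":[0,0,-0.6],"fingers":1},{"dp":[0,0,0],"rotation":[0,0,-0.75],"fingers":1},{"dp":[0,0,0],"rotation":[0,0,-0.9],"fingers":1},{"dp":[0,0,0],"rotation":[0,0,-1.05],"fingers":1},{"dp":[0,0,0],"rotation":[0,0,-1.2],"fingers":1},{"dp":[0,0,0],"rotation":[0,0,-1.35],"fingers":1},{"dp":[0,0,0],"rotation":[0,0,-1.48],"fingers":1},{"dp":[0,0,0],"rotation":[0,0,-1.527],"fingers":1},{"dp":[0,0,0],"rotation":[0,0,-1.527],"fingers":1},{"dp":[0,0,0],"rotation":[0,0,-1.527],"fingers":1}]' 50; python3 - <<'E'
from h import *
print(arm.observe()["force"],arm.observe()["ft_torque"])
go([0.4563,-0.0232,0.124],81,False)
im=arm.get_image("wrist"); cv2.imwrite("pics/w5.png",im)
E
```

```text
clock: 9.57
position: [0.4586, -0.0222, 0.1413]
ee_rot: [2.384, 2.039, 0.007]
force: [10.3, 3.9, -10.9]
width: 0.257
[ 10.27367276   3.89583665 -10.93132874] [ 0.84330516 -2.14000807  0.00884315]
pos [ 0.4586 -0.0222  0.1413] xang 81.07 tilt [ 0.0066 -0.0007] j7 1.44 w 0.257 t 9.575
dp [-0.0014 -0.0022  0.0173] rot [ 0.0067 -0.0003  0.0013] rotdeg 0.4
```

View pics/w5.png

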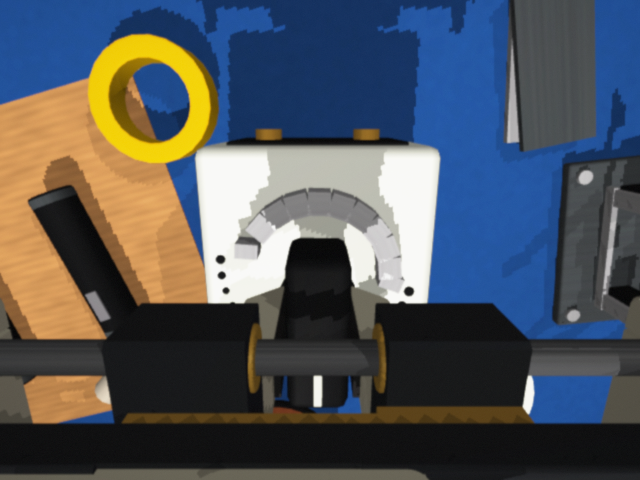

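```bash
python3 -m pendant '[{"dp":[-0.001,-0.002,0.006],"rotation":[0,0,0],"fingers":1},{"dp":[-0.001,-0.002,0.012],"rotation":[0,0,0],"fingers":1},{"dp":[-0.001,-0.002,0.0165],"rotation":[0,0,0],"fingers":1},{"dp":[-0.001,-0.002,0.0165],"rotation":[0,0,0],"fingers":1}]' 50; python3 - <<'E'
from h import *
print(arm.observe()["force"],arm.observe()["ft_torque"])
go([0.4563,-0.0232,0.124],81,False)
E
```

```text
clock: 10.12
position: [0.4585, -0.0222, 0.1248]
ee_rot: [2.382, 2.039, 0.012]
force: [8.6, 3.2, -9.4]
width: 0.255
[ 8.61711054  3.21443524 -9.4105146 ] [ 0.54490563 -1.95504927  0.02061296]
pos [ 0.4585 -0.0222  0.1248] xang 81.13 tilt [ 0.01   -0.0002] j7 1.45 w 0.255 t 10.125
dp [-0.0014 -0.0021  0.0007] rot [ 0.0099 -0.0013  0.0022] rotdeg 0.6
```

```bash
python3 -m pendant '[{"dp":[0,0,0],"rotation":[0,0,0],"fingers":-1},{"dp":[0,0,0],"rotation":[0,0,0],"fingers":-1},{"dp":[0,0,0],"rotation":[0,0,0],"fingers":-1},{"dp":[0,0,-0.04],"rotation":[0,0,0],"fingers":-1},{"dp":[0,0,-0.1],"rotation":[0,0,0],"fingers":-1},{"dp":[0,0,-0.15],"rotation":[0,0,0],"fingers":-1},{"dp":[0,0,-0.15],"rotation":[0,0,0],"fingers":-1}]' 50; python3 - <<'E'
from h import *
im=arm.get_image("wrist"); cv2.imwrite("pics/w6.png",im)
go([0.42,-0.24,0.36],81,False)
E
```

```text
clock: 11.0
position: [0.4589, -0.0222, 0.2785]
ee_rot: [2.379, 2.036, 0.021]
force: [-0.3, 0.2, -0.2]
width: 0.965
pos [ 0.4577 -0.0222  0.2762] xang 81.12 tilt [0.0132 0.0005] j7 1.38 w 0.986 t 11.05
dp [-0.2208 -0.0025 -0.0844] rot [ 0.013  -0.0026  0.0021] rotdeg 0.8
```

View pics/w6.png

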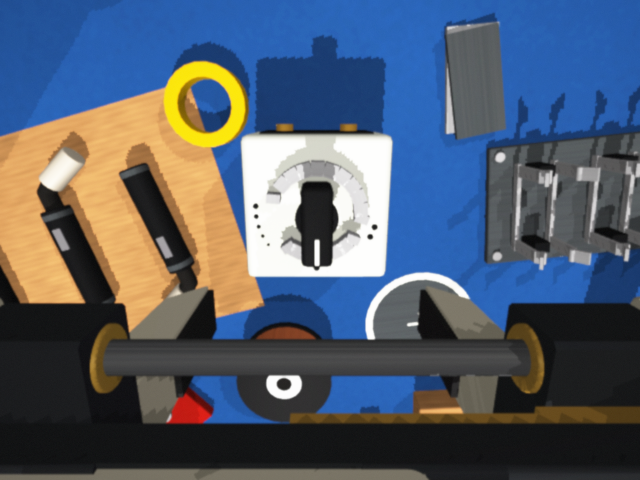

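```bash
python3 - <<'E'
from h import *
go([0.43,-0.28,0.37],88,False)
E
```

```text
pos [ 0.4577 -0.0222  0.2762] xang 81.12 tilt [0.0132 0.0005] j7 1.38 w 0.986 t 11.05
dp [-0.2588  0.0137 -0.0943] rot [ 0.0131 -0.0018 -0.1201] rotdeg 6.9
```

```bash
python3 -m pendant '[{"dp":[-0.04,0,-0.04],"rotation":[0.013,-0.002,-0.05],"fingers":-1},{"dp":[-0.09,0.005,-0.07],"rotation":[0.013,-0.002,-0.1],"fingers":-1},{"dp":[-0.14,0.01,-0.094],"rotation":[0.013,-0.002,-0.12],"fingers":-1},{"dp":[-0.20,0.0137,-0.094],"rotation":[0.013,-0.002,-0.12],"fingers":-1},{"dp":[-0.259,0.0137,-0.094],"rotation":[0.013,-0.002,-0.12],"fingers":-1},{"dp":[-0.259,0.0137,-0.094],"rotation":[0.013,-0.002,-0.12],"fingers":-1},{"dp":[-0.259,0.0137,-0.094],"rotation":[0.013,-0.002,-0.12],"fingers":-1}]'; python3 - <<'E'
from h import *
c=cam("wrist"); im=arm.get_image("wrist"); cv2.imwrite("pics/wt.png",im)
np.savez("pics/wt.npz",K=c[0],R=c[1],t=c[2])
o=ortho(im,c,.015,.38,.62,-.50,-.13,2100); cv2.imwrite("pics/ot.png",o)
E
```

```text
clock: 11.92
position: [0.4296, -0.2796, 0.3684]
ee_rot: [-2.259, -2.18, 0.001]
force: [0.7, 0.3, -0.5]
width: 0.999
```

View pics/wt.png

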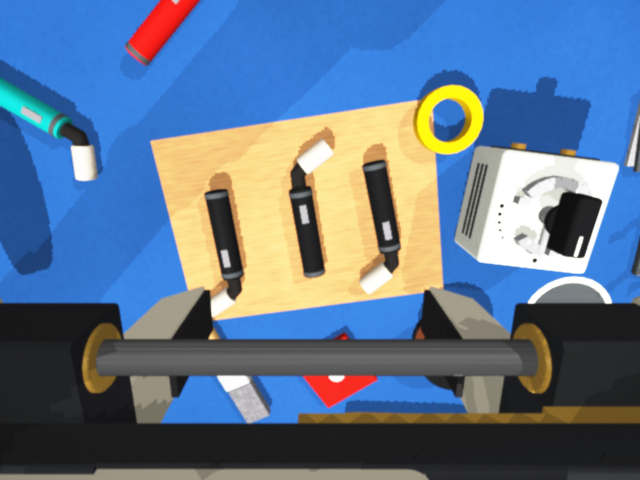

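View pics/ot.png

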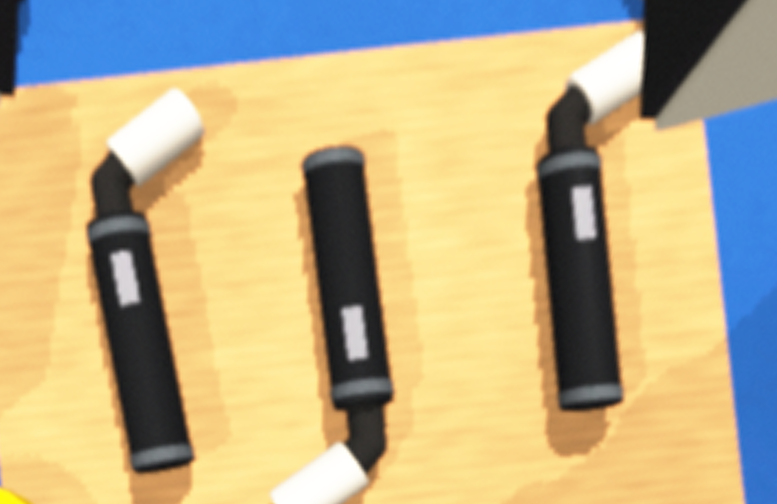

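```bash
python3 - <<'E'
from h import *
im=cv2.imread("pics/top0.png"); c=cam("top")
o=ortho(im,c,0.17,.55,.75,.15,.45,2500); cv2.imwrite("pics/osp.png",o)
o=ortho(im,c,0.0,.55,.75,.15,.45,2500); cv2.imwrite("pics/osp0.png",o)
E
```

```text
(no output)
```

View pics/osp.png

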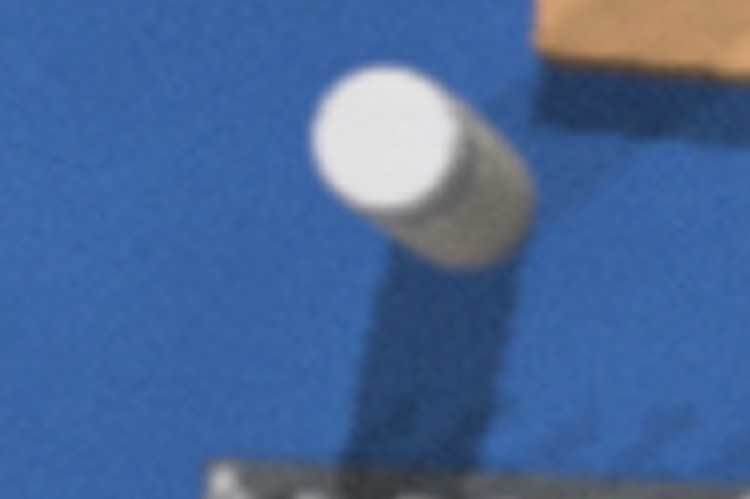

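```bash
python3 - <<'E'
from h import *
go([0.458,-0.197,0.10],100.4,False)
E
```

```text
pos [ 0.4301 -0.2789  0.3686] xang 88.07 tilt [-0.0017  0.0011] j7 2.1 w 1.0 t 11.975
dp [0.0826 0.0256 0.2687] rot [-0.0016 -0.0012 -0.2152] rotdeg 12.3
```

```bash
python3 -m pendant '[{"dp":[0.02,0.006,0.05],"rotation":[0,0,-0.1],"fingers":-0.4},{"dp":[0.04,0.012,0.11],"rotation":[0,0,-0.215],"fingers":-0.4},{"dp":[0.06,0.018,0.17],"rotation":[0,0,-0.215],"fingers":-0.4},{"dp":[0.0826,0.0256,0.22],"rotation":[0,0,-0.215],"fingers":-0.4},{"dp":[0.0826,0.0256,0.2687],"rotation":[0,0,-0.215],"fingers":-0.4},{"dp":[0.0826,0.0256,0.2687],"rotation":[0,0,-0.215],"fingers":-0.4},{"dp":[0.0826,0.0256,0.2687],"rotation":[0,0,-0.215],"fingers":-0.4}]'; python3 - <<'E'
from h import *
im=arm.get_image("wrist"); cv2.imwrite("pics/w7.png",im)
go([0.458,-0.197,0.004],100.4,False)
E
```

```text
clock: 12.85
position: [0.4588, -0.1969, 0.1014]
ee_rot: [-2.01, -2.413, -0.0]
force: [0.5, -0.2, -0.2]
width: 0.695
pos [ 0.4592 -0.1973  0.1019] xang 100.4 tilt [0.001  0.0005] j7 2.27 w 0.704 t 12.9
dp [ 0.0004 -0.0012  0.0979] rot [ 0.0011 -0.0003  0.    ] rotdeg 0.1
```

View pics/w7.png

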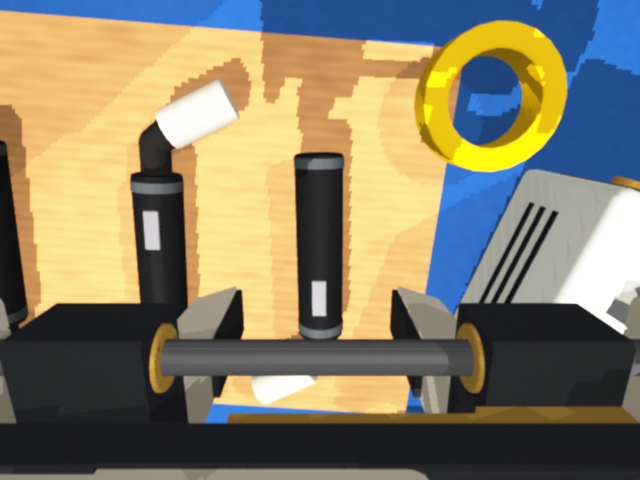

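```bash
python3 - <<'E'
from h import *
go([0.450,-0.2067,0.004],100.4,False)
E
```

```text
pos [ 0.4592 -0.1973  0.1019] xang 100.4 tilt [0.001  0.0005] j7 2.27 w 0.704 t 12.9
dp [-0.0077 -0.0109  0.0979] rot [ 0.0011 -0.0003  0.    ] rotdeg 0.1
```

```bash
python3 -m pendant '[{"dp":[-0.0077,-0.011,0.0],"rotation":[0.001,0,0],"fingers":-0.4},{"dp":[-0.0077,-0.011,0.04],"rotation":[0.001,0,0],"fingers":-0.4},{"dp":[-0.0077,-0.011,0.075],"rotation":[0.001,0,0],"fingers":-0.4},{"dp":[-0.0077,-0.011,0.097],"rotation":[0.001,0,0],"fingers":-0.4},{"dp":[-0.0077,-0.011,0.0975],"rotation":[0.001,0,0],"fingers":-0.4},{"dp":[-0.0077,-0.011,0.0975],"rotation":[0.001,0,0],"fingers":-0.4}]'; python3 - <<'E'
from h import *
print(arm.observe()["force"]);im=arm.get_image("wrist"); cv2.imwrite("pics/w8.png",im)
go([0.450,-0.2067,0.004],100.4,False)
E
```

```text
clock: 13.65
position: [0.4505, -0.2077, 0.0057]
ee_rot: [2.011, 2.412, 0.001]
force: [0.1, 1.2, 0.1]
width: 0.7
[0.10551333 1.19109432 0.06128723]
pos [ 0.4507 -0.2075  0.0058] xang 100.37 tilt [ 0.0022 -0.0005] j7 2.38 w 0.701 t 13.7
dp [ 0.0009 -0.0005  0.0018] rot [ 0.0021  0.0009 -0.0004] rotdeg 0.1
```

View pics/w8.png

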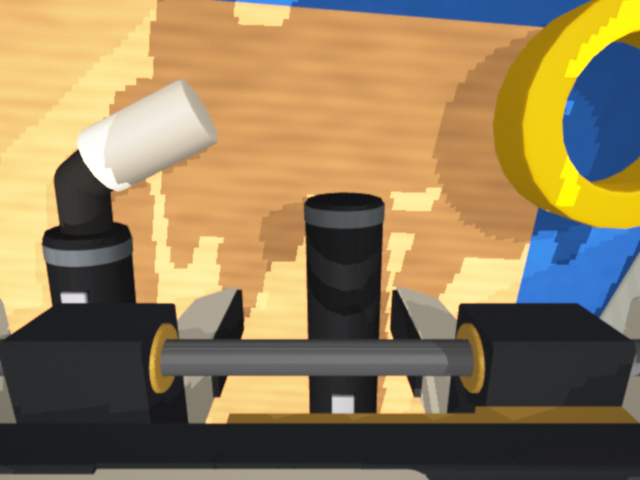

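Well astride; close and lift.

```bash
python3 -m pendant '[{"dp":[0,0,0.001],"rotation":[0,0,0],"fingers":1},{"dp":[0,0,0.001],"rotation":[0,0,0],"fingers":1},{"dp":[0,0,0.001],"rotation":[0,0,0],"fingers":1},{"dp":[0,0,0.001],"rotation":[0,0,0],"fingers":1},{"dp":[0,0,0.001],"rotation":[0,0,0],"fingers":1},{"dp":[0,0,0.001],"rotation":[0,0,0],"fingers":1},{"dp":[0,0,0.001],"rotation":[0,0,0],"fingers":1},{"dp":[0,0,0.001],"rotation":[0,0,0],"fingers":1}]' 50
python3 -m pendant '[{"dp":[0,0,-0.03],"rotation":[0,0,0],"fingers":1},{"dp":[0,0,-0.09],"rotation":[0,0,0],"fingers":1},{"dp":[0,0,-0.15],"rotation":[0,0,0],"fingers":1},{"dp":[0,0,-0.20],"rotation":[0,0,0],"fingers":1},{"dp":[0,0,-0.22],"rotation":[0,0,0],"fingers":1},{"dp":[0,0,-0.22],"rotation":[0,0,0],"fingers":1}]' 50
python3 - <<'E'
from h import *
print(arm.observe()["force"]);im=arm.get_image("wrist"); cv2.imwrite("pics/w9.png",im)
im=arm.get_image("scene"); cv2.imwrite("pics/s9.png",im)
go([0.507-0.010,0.285,0.22],87.35,False)
E
```

```text
clock: 14.7
position: [0.4505, -0.207, 0.0049]
ee_rot: [2.01, 2.413, 0.002]
force: [-2.1, 4.7, 5.6]
width: 0.316
clock: 15.45
position: [0.4509, -0.2077, 0.2259]
ee_rot: [2.009, 2.41, 0.004]
force: [-0.6, 0.3, -2.2]
width: 0.314
[-0.55673703  0.28722494 -2.19461739]
pos [ 0.4496 -0.207   0.2237] xang 100.39 tilt [0.0005 0.0005] j7 2.21 w 0.318 t 15.55
dp [0.4753 0.1354 0.004 ] rot [ 0.0006 -0.0004  0.2277] rotdeg 13.0
```

View pics/w9.png

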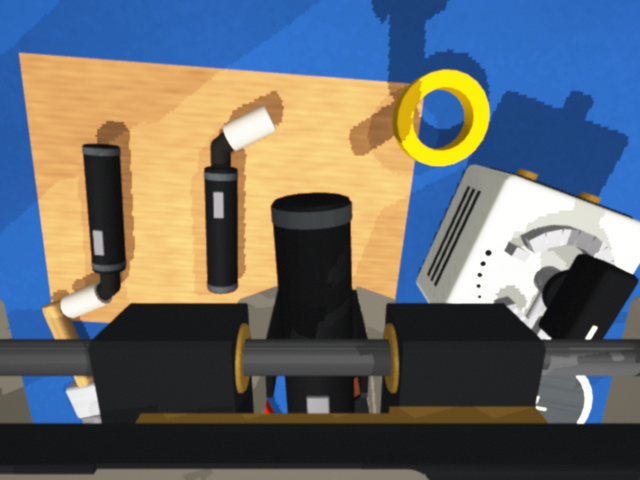

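View pics/s9.png

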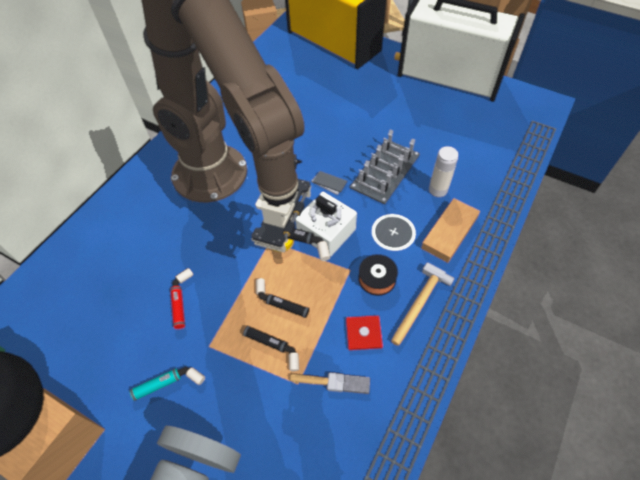

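```bash
python3 - <<'E'
from h import *
c=cam("wrist");s,p,Rm=state()
for uv in [(312,199),(312,213),(318,405)]:
    q=px2w(c,uv,p[2]+.010)[0]; print(uv,(Rm.T@(q-p)).round(4))
E
```

```text
(312, 199) [-0.0031 -0.0517 -0.01  ]
(312, 213) [-0.0031 -0.0463 -0.01  ]
(318, 405) [-0.0008  0.0404 -0.01  ]
```

```bash
python3 -m pendant '[{"dp":[0.058,0.016,0],"rotation":[0,0,0.03],"fingers":1},{"dp":[0.116,0.033,0],"rotation":[0,0,0.06],"fingers":1},{"dp":[0.174,0.05,0],"rotation":[0,0,0.09],"fingers":1},{"dp":[0.232,0.066,0],"rotation":[0,0,0.12],"fingers":1},{"dp":[0.29,0.083,0],"rotation":[0,0,0.15],"fingers":1},{"dp":[0.348,0.099,0],"rotation":[0,0,0.18],"fingers":1},{"dp":[0.406,0.116,0],"rotation":[0,0,0.21],"fingers":1},{"dp":[0.45,0.128,0],"rotation":[0,0,0.228],"fingers":1},{"dp":[0.475,0.135,0],"rotation":[0,0,0.228],"fingers":1},{"dp":[0.475,0.135,0],"rotation":[0,0,0.228],"fingers":1},{"dp":[0.475,0.135,0],"rotation":[0,0,0.228],"fingers":1}]' 50
python3 - <<'E'
from h import *
im=arm.get_image("wrist"); cv2.imwrite("pics/w10.png",im)
go([0.496,0.2855,0.10],87.35,False)
E
```

```text
clock: 16.92
position: [0.4968, 0.2825, 0.2232]
ee_rot: [2.274, 2.167, -0.002]
force: [-0.6, -0.1, -2.5]
width: 0.32
pos [0.4969 0.2824 0.2235] xang 87.19 tilt [-0.0001 -0.001 ] j7 0.99 w 0.313 t 16.975
dp [ 0.0032 -0.0011  0.1235] rot [-0.      0.001  -0.0027] rotdeg 0.2
```

View pics/w10.png

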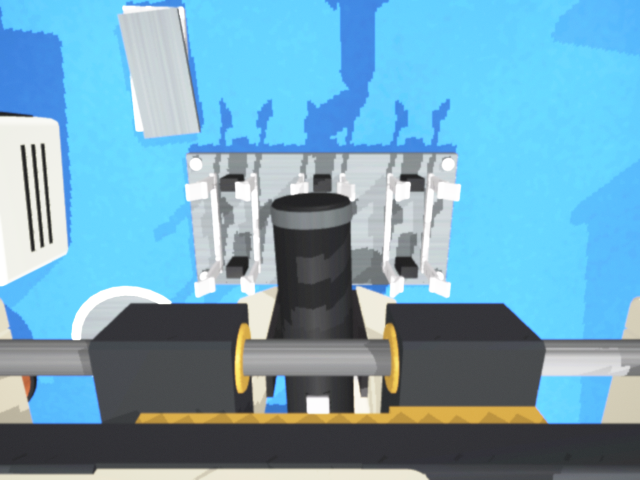

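```bash
python3 - <<'E'
from h import *
c=cam("wrist")
P=px2w(c,[(195,163),(448,163)],.012); print(P.round(4), P.mean(0), np.degrees(np.arctan2(*(P[1]-P[0])[:2])))
P=px2w(c,[(196,190),(251,190),(298,188),(346,188),(395,190),(449,190)],.08); print(P.round(4))
P=px2w(c,[(205,287),(250,283),(393,284),(438,286)],.08); print(P.round(4))
E
```

```text
[[0.4464 0.1717 0.012 ]
 [0.4579 0.403  0.012 ]] [0.45210819 0.28735131 0.012     ] 2.844221701012517
[[0.4615 0.1905 0.08  ]
 [0.4636 0.2323 0.08  ]
 [0.4639 0.2682 0.08  ]
 [0.4657 0.3046 0.08  ]
 [0.469  0.3418 0.08  ]
 [0.4711 0.3829 0.08  ]]
[[0.5411 0.187  0.08  ]
 [0.5394 0.2242 0.08  ]
 [0.546  0.3407 0.08  ]
 [0.5496 0.3774 0.08  ]]
```

```bash
python3 -m pendant '[{"dp":[0.003,-0.001,0.05],"rotation":[0,0.001,-0.003],"fingers":1},{"dp":[0.003,-0.001,0.10],"rotation":[0,0.001,-0.003],"fingers":1},{"dp":[0.003,-0.001,0.1235],"rotation":[0,0.001,-0.003],"fingers":1},{"dp":[0.003,-0.001,0.1235],"rotation":[0,0.001,-0.003],"fingers":1},{"dp":[0.003,-0.001,0.145],"rotation":[0,0.001,-0.003],"fingers":1},{"dp":[0.003,-0.001,0.150],"rotation":[0,0.001,-0.003],"fingers":1},{"dp":[0.003,-0.001,0.150],"rotation":[0,0.001,-0.003],"fingers":1}]' 55
python3 - <<'E'
from h import *
print(arm.observe()["force"],arm.observe()["ft_torque"])
go([0.496,0.2855,0.045],87.35,False)
E
```

```text
clock: 17.85
position: [0.4966, 0.2851, 0.0745]
ee_rot: [2.272, 2.169, 0.001]
force: [-0.9, -0.0, -2.8]
width: 0.313
[-0.9175013  -0.0052329  -2.78961759] [0.05250276 0.0558431  0.03317172]
pos [0.4966 0.2851 0.0745] xang 87.33 tilt [0.0008 0.0005] j7 1.03 w 0.313 t 17.85
dp [ 0.0003 -0.0006  0.0295] rot [ 0.0008 -0.0005 -0.0003] rotdeg 0.1
```

```bash
python3 -m pendant '[{"dp":[0,0,0.005],"rotation":[0,0,0],"fingers":1},{"dp":[0,0,0.010],"rotation":[0,0,0],"fingers":1},{"dp":[0,0,0.014],"rotation":[0,0,0],"fingers":1},{"dp":[0,0,0.018],"rotation":[0,0,0],"fingers":1}]' 60
python3 -m pendant '[{"dp":[0,0,0.004],"rotation":[0,0,0],"fingers":1},{"dp":[0,0,0.008],"rotation":[0,0,0],"fingers":1},{"dp":[0,0,0.012],"rotation":[0,0,0],"fingers":1},{"dp":[0,0,0.012],"rotation":[0,0,0],"fingers":1}]' 60
python3 - <<'E'
from h import *
print(arm.observe()["force"],arm.observe()["ft_torque"])
go([0.496,0.2855,0.045],87.35,False)
im=arm.get_image("scene"); cv2.imwrite("pics/s11.png",cv2.resize(im[100:260,320:480],None,fx=3.7,fy=3.7,interpolation=cv2.INTER_CUBIC))
E
```

```text
clock: 18.35
position: [0.499, 0.2869, 0.059]
ee_rot: [2.274, 2.167, 0.011]
force: [1.2, 1.9, 10.3]
width: 0.317
clock: 18.85
position: [0.4995, 0.2868, 0.0465]
ee_rot: [2.274, 2.166, 0.012]
force: [4.6, 0.5, -10.2]
width: 0.314
[  4.6113003    0.54560958 -10.24328436] [-0.00718578 -0.94847886 -0.49338678]
pos [0.4995 0.2868 0.0465] xang 87.2 tilt [0.0062 0.0045] j7 1.04 w 0.314 t 18.85
dp [-0.0015 -0.0035  0.0014] rot [ 0.006  -0.0048 -0.0027] rotdeg 0.5
```

View pics/s11.png

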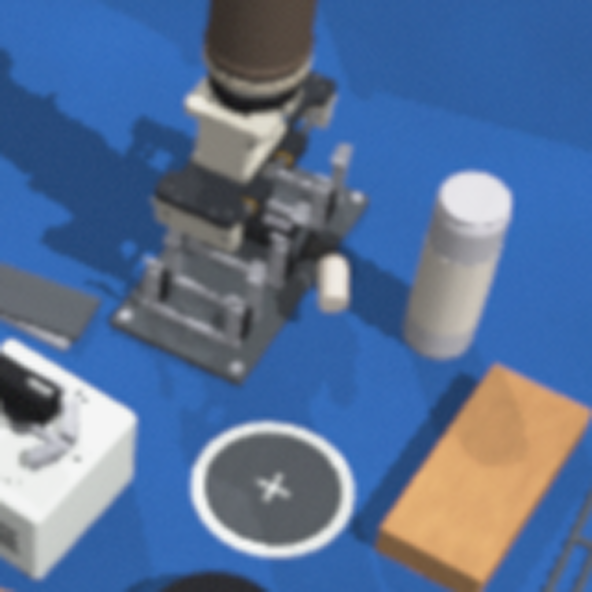

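```bash
python3 -m pendant '[{"dp":[0,0,0.002],"rotation":[0,0,0],"fingers":1},{"dp":[0,0,0.005],"rotation":[0,0,0],"fingers":1},{"dp":[0,0,0.005],"rotation":[0,0,0],"fingers":1}]' 60
python3 - <<'E'
from h import *
print(arm.observe()["force"],arm.observe()["ft_torque"])
go([0.496,0.2855,0.045],87.35,False)
E
```

```text
clock: 19.27
position: [0.4992, 0.2868, 0.0444]
ee_rot: [2.274, 2.167, 0.012]
force: [-9.8, -5.9, 35.0]
width: 0.314
[-9.81855627 -5.86036958 35.00426096] [-1.58234689  2.12901541 -0.16630748]
pos [0.4992 0.2868 0.0444] xang 87.23 tilt [0.0059 0.0054] j7 1.04 w 0.314 t 19.275
dp [-0.0015 -0.0032 -0.0006] rot [ 0.0056 -0.0056 -0.0021] rotdeg 0.5
```

```bash
python3 -m pendant '[{"dp":[0,0,-0.002],"rotation":[0,0,0],"fingers":-0.1},{"dp":[0,0,-0.002],"rotation":[0,0,0],"fingers":-0.1},{"dp":[0,0,-0.002],"rotation":[0,0,0],"fingers":-0.1},{"dp":[0,0,-0.002],"rotation":[0,0,0],"fingers":-0.1}]' 50
python3 -m pendant '[{"dp":[0,0,-0.03],"rotation":[0,0,0],"fingers":-0.1},{"dp":[0,0,-0.09],"rotation":[0,0,0],"fingers":-0.1},{"dp":[0,0,-0.15],"rotation":[0,0,0],"fingers":-0.1},{"dp":[0,0,-0.20],"rotation":[0,0,0],"fingers":-0.1},{"dp":[0,0,-0.25],"rotation":[0,0,0],"fingers":-0.4},{"dp":[0,0,-0.25],"rotation":[0,0,0],"fingers":-0.4}]' 50
python3 - <<'E'
from h import *
im=arm.get_image("wrist"); cv2.imwrite("pics/w12.png",im)
go([0.489,-0.2952,0.22],96.7,False)
E
```

```text
clock: 19.77
position: [0.499, 0.2869, 0.0461]
ee_rot: [2.274, 2.167, 0.012]
force: [-0.6, -0.5, 0.3]
width: 0.548
clock: 20.52
position: [0.4994, 0.2865, 0.3]
ee_rot: [2.273, 2.167, 0.023]
force: [0.6, 0.6, -0.7]
width: 0.682
pos [0.4983 0.286  0.2974] xang 87.25 tilt [0.0079 0.007 ] j7 0.98 w 0.691 t 20.575
dp [-0.5816  0.018   0.0733] rot [ 0.0081 -0.0067 -0.1649] rotdeg 9.5
```

View pics/w12.png

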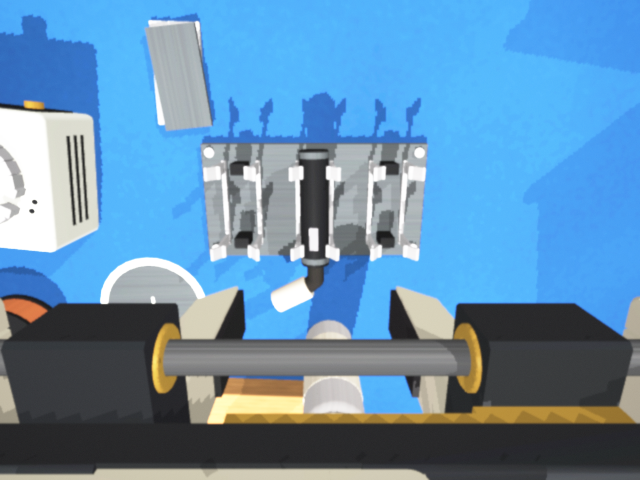

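```bash
python3 -m pendant '[{"dp":[-0.058,0.002,0],"rotation":[0.008,-0.007,-0.02],"fingers":-0.4},{"dp":[-0.117,0.004,0],"rotation":[0.008,-0.007,-0.04],"fingers":-0.4},{"dp":[-0.175,0.006,0],"rotation":[0.008,-0.007,-0.06],"fingers":-0.4},{"dp":[-0.233,0.008,0],"rotation":[0.008,-0.007,-0.08],"fingers":-0.4},{"dp":[-0.291,0.009,0],"rotation":[0.008,-0.007,-0.1],"fingers":-0.4},{"dp":[-0.35,0.011,0.01],"rotation":[0.008,-0.007,-0.12],"fingers":-0.4},{"dp":[-0.408,0.013,0.02],"rotation":[0.008,-0.007,-0.14],"fingers":-0.4},{"dp":[-0.466,0.014,0.03],"rotation":[0.008,-0.007,-0.16],"fingers":-0.4},{"dp":[-0.524,0.016,0.05],"rotation":[0.008,-0.007,-0.165],"fingers":-0.4},{"dp":[-0.57,0.018,0.07],"rotation":[0.008,-0.007,-0.165],"fingers":-0.4},{"dp":[-0.5816,0.018,0.1],"rotation":[0.008,-0.007,-0.165],"fingers":-0.4},{"dp":[-0.5816,0.018,0.15],"rotation":[0.008,-0.007,-0.165],"fingers":-0.4},{"dp":[-0.5816,0.018,0.19],"rotation":[0.008,-0.007,-0.165],"fingers":-0.4},{"dp":[-0.5816,0.018,0.197],"rotation":[0.008,-0.007,-0.165],"fingers":-0.4},{"dp":[-0.5816,0.018,0.197],"rotation":[0.008,-0.007,-0.165],"fingers":-0.4}]'
python3 - <<'E'
from h import *
c=cam("wrist");im=arm.get_image("wrist"); cv2.imwrite("pics/w13.png",im)
go([0.489,-0.2952,0.005],96.7,False)
o=ortho(im,c,.015,.38,.62,-.45,-.13,2100); cv2.imwrite("pics/ot2.png",o)
E
```

```text
clock: 22.45
position: [0.4897, -0.2944, 0.0962]
ee_rot: [-2.087, -2.347, 0.001]
force: [0.5, -0.4, 1.4]
width: 0.699
pos [ 0.4904 -0.2948  0.0971] xang 96.7 tilt [ 0.0007 -0.0009] j7 2.42 w 0.7 t 22.5
dp [-0.0002 -0.0015  0.0921] rot [0.0006 0.001  0.0001] rotdeg 0.1
```

View pics/w13.png

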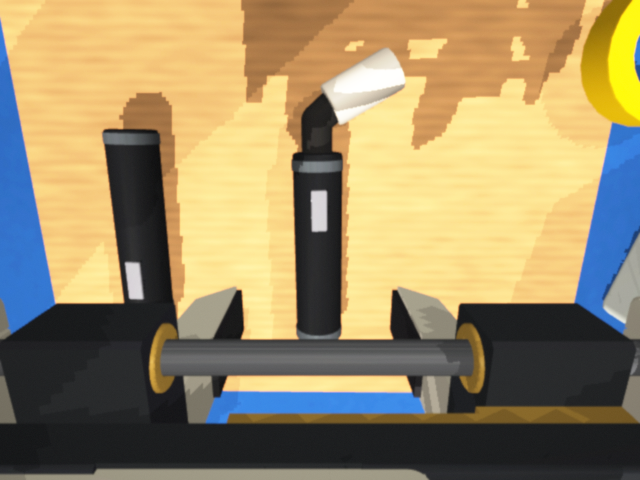

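```bash
python3 - <<'E'
from h import *
c=cam("wrist");s,p,Rm=state()
for uv in [(317,160),(319,333)]:
    q=px2w(c,uv,.015)[0]; print(uv,(Rm.T@(q-p)).round(4))
E
python3 -m pendant '[{"dp":[0,-0.0015,0.05],"rotation":[0,0.001,0],"fingers":-0.4},{"dp":[0,-0.0015,0.08],"rotation":[0,0.001,0],"fingers":-0.4},{"dp":[0,-0.0015,0.0925],"rotation":[0,0.001,0],"fingers":-0.4},{"dp":[0,-0.0015,0.0925],"rotation":[0,0.001,0],"fingers":-0.4},{"dp":[0,-0.0015,0.0925],"rotation":[0,0.001,0],"fingers":1},{"dp":[0,-0.0015,0.0925],"rotation":[0,0.001,0],"fingers":1},{"dp":[0,-0.0015,0.0925],"rotation":[0,0.001,0],"fingers":1},{"dp":[0,-0.0015,0.0925],"rotation":[0,0.001,0],"fingers":1},{"dp":[0,-0.0015,0.0925],"rotation":[0,0.001,0],"fingers":1},{"dp":[0,-0.0015,0.0925],"rotation":[0,0.001,0],"fingers":1},{"dp":[0,-0.0015,0.0925],"rotation":[0,0.001,0],"fingers":1},{"dp":[0,-0.0015,0.0925],"rotation":[0,0.001,0],"fingers":1}]' 50
python3 -m pendant '[{"dp":[0,0,-0.03],"rotation":[0,0,0],"fingers":1},{"dp":[0,0,-0.09],"rotation":[0,0,0],"fingers":1},{"dp":[0,0,-0.15],"rotation":[0,0,0],"fingers":1},{"dp":[0,0,-0.20],"rotation":[0,0,0],"fingers":1},{"dp":[0,0,-0.22],"rotation":[0,0,0],"fingers":1},{"dp":[0,0,-0.22],"rotation":[0,0,0],"fingers":1}]' 50
python3 - <<'E'
from h import *
print(arm.observe()["force"]);im=arm.get_image("wrist"); cv2.imwrite("pics/w14.png",im)
go([0.5033,0.2051,0.22],87.35,False)
c=cam("wrist");s,p,Rm=state()
E
```

```text
(317, 160) [-0.0011 -0.0585  0.0821]
(319, 333) [0.0002 0.0563 0.0822]
clock: 24.0
position: [0.4891, -0.2949, 0.0049]
ee_rot: [2.087, 2.347, 0.001]
force: [-0.6, 1.2, 5.5]
width: 0.316
clock: 24.75
position: [0.4894, -0.2954, 0.2259]
ee_rot: [2.086, 2.345, 0.003]
force: [-1.0, 0.1, -2.9]
width: 0.312
[-0.95679432  0.10608356 -2.89868292]
pos [ 0.4887 -0.2948  0.2244] xang 96.72 tilt [0.0009 0.0005] j7 2.35 w 0.318 t 24.8
dp [0.4948 0.0729 0.0046] rot [ 0.0009 -0.0005  0.1635] rotdeg 9.4
```

View pics/w14.png

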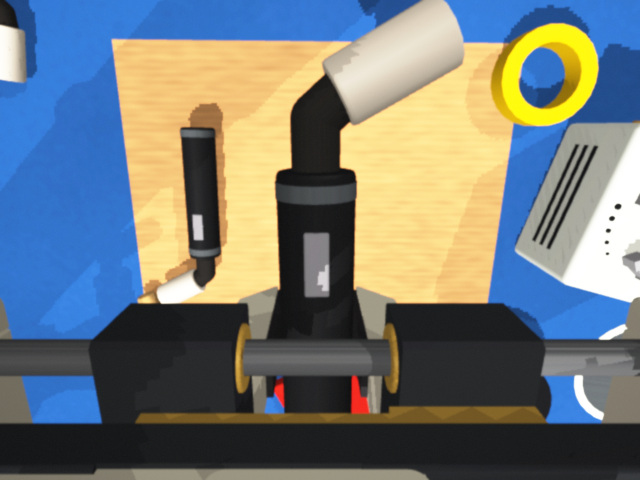

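```bash
python3 -m pendant '[{"dp":[0.058,0.009,0],"rotation":[0,0,0.02],"fingers":1},{"dp":[0.116,0.017,0],"rotation":[0,0,0.04],"fingers":1},{"dp":[0.174,0.026,0],"rotation":[0,0,0.06],"fingers":1},{"dp":[0.232,0.034,0],"rotation":[0,0,0.08],"fingers":1},{"dp":[0.29,0.043,0],"rotation":[0,0,0.1],"fingers":1},{"dp":[0.348,0.051,0],"rotation":[0,0,0.12],"fingers":1},{"dp":[0.406,0.06,0],"rotation":[0,0,0.14],"fingers":1},{"dp":[0.46,0.068,0],"rotation":[0,0,0.16],"fingers":1},{"dp":[0.495,0.073,0],"rotation":[0,0,0.164],"fingers":1},{"dp":[0.495,0.073,0.03],"rotation":[0,0,0.164],"fingers":1},{"dp":[0.495,0.073,0.03],"rotation":[0,0,0.164],"fingers":1},{"dp":[0.495,0.073,0.03],"rotation":[0,0,0.164],"fingers":1}]' 50
python3 - <<'E'
from h import *
im=arm.get_image("wrist"); cv2.imwrite("pics/w15.png",im)
go([0.5033,0.2051,0.0745],87.35,False)
E
```

```text
clock: 26.3
position: [0.5033, 0.2044, 0.1944]
ee_rot: [2.274, 2.167, -0.001]
force: [0.1, 0.2, -1.5]
width: 0.317
pos [0.5037 0.2046 0.195 ] xang 87.24 tilt [0.001  0.0002] j7 1.18 w 0.317 t 26.35
dp [ 0.0004 -0.0005  0.1205] rot [ 0.001  -0.0003 -0.0019] rotdeg 0.1
```

View pics/w15.png

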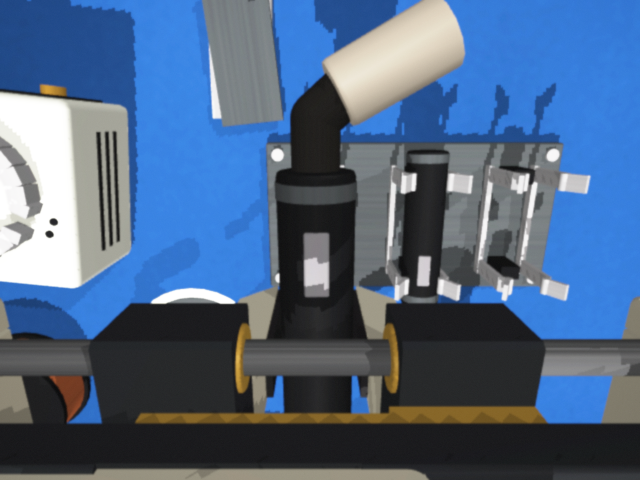

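```bash
python3 -m pendant '[{"dp":[0.0004,-0.001,0.05],"rotation":[0.001,0,-0.002],"fingers":1},{"dp":[0.0004,-0.001,0.10],"rotation":[0.001,0,-0.002],"fingers":1},{"dp":[0.0004,-0.001,0.1205],"rotation":[0.001,0,-0.002],"fingers":1},{"dp":[0.0004,-0.001,0.1205],"rotation":[0.001,0,-0.002],"fingers":1}]' 60
python3 -m pendant '[{"dp":[0,0,0.005],"rotation":[0,0,0],"fingers":1},{"dp":[0,0,0.010],"rotation":[0,0,0],"fingers":1},{"dp":[0,0,0.014],"rotation":[0,0,0],"fingers":1},{"dp":[0,0,0.018],"rotation":[0,0,0],"fingers":1}]' 60
python3 -m pendant '[{"dp":[0,0,0.004],"rotation":[0,0,0],"fingers":1},{"dp":[0,0,0.008],"rotation":[0,0,0],"fingers":1},{"dp":[0,0,0.012],"rotation":[0,0,0],"fingers":1},{"dp":[0,0,0.012],"rotation":[0,0,0],"fingers":1}]' 60
python3 - <<'E'
from h import *
print(arm.observe()["force"],arm.observe()["ft_torque"])
go([0.5033,0.2051,0.044],87.35,False)
E
```

```text
clock: 26.85
position: [0.5025, 0.2043, 0.0739]
ee_rot: [-2.273, -2.168, 0.003]
force: [-0.6, -0.3, -2.1]
width: 0.312
clock: 27.35
position: [0.5049, 0.206, 0.0584]
ee_rot: [2.273, 2.168, 0.007]
force: [-1.4, 1.6, 13.8]
width: 0.312
clock: 27.85
position: [0.5056, 0.2062, 0.0464]
ee_rot: [2.273, 2.167, 0.009]
force: [3.6, 0.1, -8.1]
width: 0.315
[ 3.64042651  0.09470001 -8.06061984] [ 0.19350915 -0.95028392 -0.25246836]
pos [0.5056 0.2062 0.0464] xang 87.27 tilt [0.0048 0.0034] j7 1.27 w 0.315 t 27.85
dp [-0.0013 -0.0023  0.0024] rot [ 0.0046 -0.0036 -0.0013] rotdeg 0.3
```

```bash
python3 -m pendant '[{"dp":[0,0,0.002],"rotation":[0,0,0],"fingers":1},{"dp":[0,0,0.0045],"rotation":[0,0,0],"fingers":1},{"dp":[0,0,0.0045],"rotation":[0,0,0],"fingers":1}]' 60
python3 -m pendant '[{"dp":[0,0,-0.002],"rotation":[0,0,0],"fingers":-0.1},{"dp":[0,0,-0.002],"rotation":[0,0,0],"fingers":-0.1},{"dp":[0,0,-0.002],"rotation":[0,0,0],"fingers":-0.1},{"dp":[0,0,-0.002],"rotation":[0,0,0],"fingers":-0.1}]' 50
python3 -m pendant '[{"dp":[0,0,-0.03],"rotation":[0,0,0],"fingers":-0.1},{"dp":[0,0,-0.09],"rotation":[0,0,0],"fingers":-0.1},{"dp":[0,0,-0.15],"rotation":[0,0,0],"fingers":-0.1},{"dp":[0,0,-0.20],"rotation":[0,0,0],"fingers":-0.1},{"dp":[0,0,-0.25],"rotation":[0,0,0],"fingers":-0.4},{"dp":[0,0,-0.25],"rotation":[0,0,0],"fingers":-0.4}]' 50
python3 - <<'E'
from h import *
im=arm.get_image("wrist"); cv2.imwrite("pics/w16.png",im)
go([0.4871,-0.4062,0.10],95.2,False)
E
```

```text
clock: 28.22
position: [0.5055, 0.2063, 0.0444]
ee_rot: [-2.274, -2.168, -0.01]
force: [-10.0, -3.5, 35.2]
width: 0.313
clock: 28.72
position: [0.5053, 0.2062, 0.0461]
ee_rot: [-2.273, -2.168, -0.009]
force: [0.2, -0.9, -0.8]
width: 0.546
clock: 29.48
position: [0.5062, 0.2058, 0.2998]
ee_rot: [2.273, 2.167, 0.02]
force: [0.5, -0.1, -0.7]
width: 0.689
pos [0.505  0.2055 0.2973] xang 87.29 tilt [0.0066 0.006 ] j7 1.15 w 0.693 t 29.525
dp [-0.6131  0.0098  0.1935] rot [ 0.0067 -0.0059 -0.1381] rotdeg 7.9
```

View pics/w16.png

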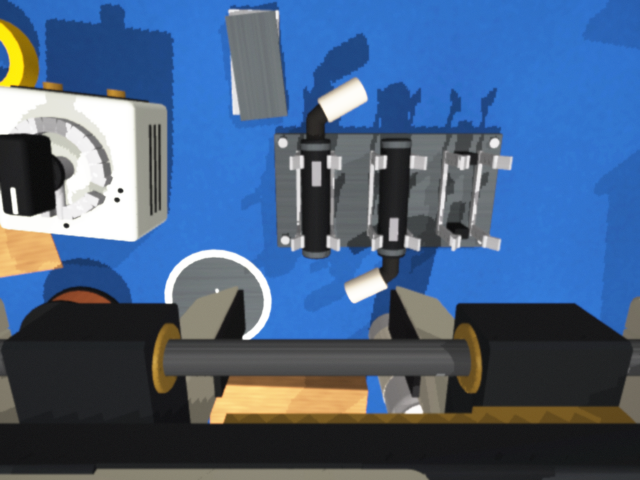

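```bash
python3 -m pendant '[{"dp":[-0.04,0,0],"rotation":[0.005,-0.004,0.18],"fingers":-0.4},{"dp":[-0.08,0.001,0],"rotation":[0.005,-0.004,0.36],"fingers":-0.4},{"dp":[-0.12,0.002,0],"rotation":[0,0,0.54],"fingers":-0.4},{"dp":[-0.16,0.003,0],"rotation":[0,0,0.72],"fingers":-0.4},{"dp":[-0.2,0.004,0],"rotation":[0,0,0.90],"fingers":-0.4},{"dp":[-0.24,0.005,0],"rotation":[0,0,1.08],"fingers":-0.4},{"dp":[-0.28,0.005,0],"rotation":[0,0,1.26],"fingers":-0.4},{"dp":[-0.32,0.006,0],"rotation":[0,0,1.44],"fingers":-0.4},{"dp":[-0.36,0.006,0],"rotation":[0,0,1.62],"fingers":-0.4},{"dp":[-0.4,0.007,0],"rotation":[0,0,1.80],"fingers":-0.4},{"dp":[-0.44,0.007,0],"rotation":[0,0,1.98],"fingers":-0.4},{"dp":[-0.48,0.008,0],"rotation":[0,0,2.16],"fingers":-0.4},{"dp":[-0.52,0.008,0],"rotation":[0,0,2.34],"fingers":-0.4},{"dp":[-0.56,0.009,0],"rotation":[0,0,2.52],"fingers":-0.4},{"dp":[-0.6,0.01,0],"rotation":[0,0,2.70],"fingers":-0.4},{"dp":[-0.613,0.01,0],"rotation":[0,0,2.88],"fingers":-0.4},{"dp":[-0.613,0.01,0],"rotation":[0,0,3.0],"fingers":-0.4},{"dp":[-0.613,0.01,0],"rotation":[0,0,3.0],"fingers":-0.4},{"dp":[-0.613,0.01,0],"rotation":[0,0,3.0],"fingers":-0.4}]'
python3 - <<'E'
from h import *
c=cam("wrist");im=arm.get_image("wrist"); cv2.imwrite("pics/w17.png",im)
go([0.4871,-0.4062,0.10],-84.8,False)
o=ortho(im,c,.015,.38,.62,-.50,-.30,2500); cv2.imwrite("pics/ot3.png",o)
E
```

```text
clock: 31.9
position: [0.4859, -0.4068, 0.2926]
ee_rot: [-2.32, 2.105, 0.001]
force: [0.1, -0.3, -0.2]
width: 0.7
pos [ 0.486  -0.4069  0.2929] xang -84.45 tilt [0.006  0.0067] j7 -0.35 w 0.7 t 31.95
dp [6.000e-04 1.000e-04 1.929e-01] rot [-0.0066  0.0061  0.006 ] rotdeg 0.6
```

View pics/ot3.png

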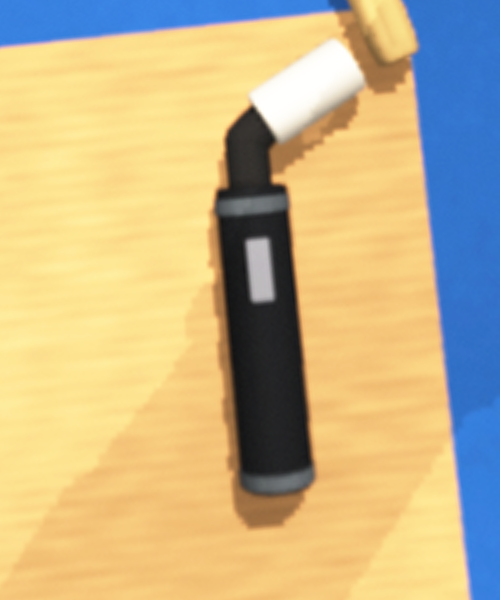

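View pics/w17.png

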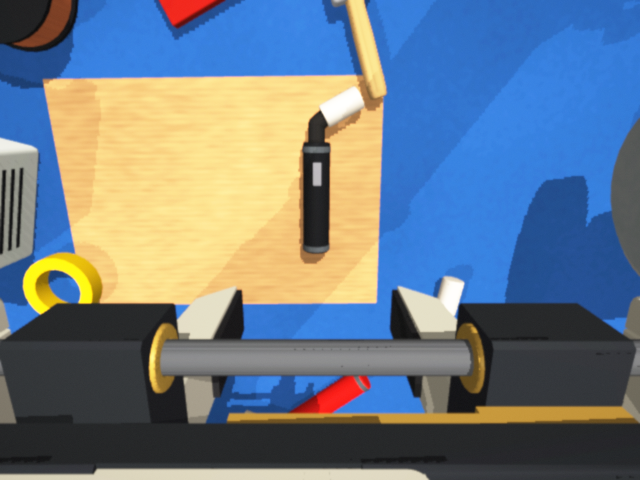

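```bash
python3 -m pendant '[{"dp":[0.0005,0,0.06],"rotation":[-0.007,0.006,0.007],"fingers":-0.4},{"dp":[0.0005,0,0.12],"rotation":[-0.007,0.006,0.007],"fingers":-0.4},{"dp":[0.0005,0,0.18],"rotation":[-0.007,0.006,0.007],"fingers":-0.4},{"dp":[0.0005,0,0.193],"rotation":[-0.007,0.006,0.007],"fingers":-0.4},{"dp":[0.0005,0,0.193],"rotation":[-0.007,0.006,0.007],"fingers":-0.4}]'
python3 - <<'E'
from h import *
c=cam("wrist");im=arm.get_image("wrist"); cv2.imwrite("pics/w18.png",im)
go([0.4855,-0.406,0.005],-85,False)
E
```

```text
clock: 32.58
position: [0.4873, -0.4064, 0.1008]
ee_rot: [2.319, -2.118, -0.0]
force: [1.1, -0.4, 1.1]
width: 0.699
pos [ 0.4878 -0.4072  0.102 ] xang -84.83 tilt [ 0.0012 -0.0017] j7 -0.22 w 0.704 t 32.625
dp [-0.0016  0.0023  0.097 ] rot [-0.0011 -0.0018  0.003 ] rotdeg 0.2
```

View pics/w18.png

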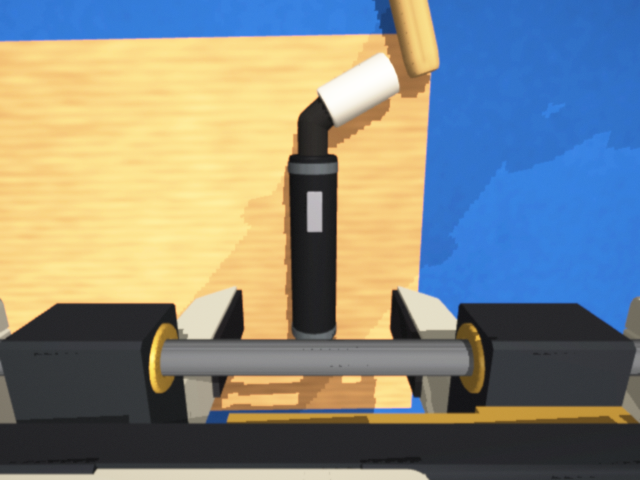

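```bash
python3 -m pendant '[{"dp":[-0.0016,0.002,0.05],"rotation":[0,-0.002,0.003],"fingers":-0.4},{"dp":[-0.0016,0.002,0.08],"rotation":[0,-0.002,0.003],"fingers":-0.4},{"dp":[-0.0016,0.002,0.097],"rotation":[0,-0.002,0.003],"fingers":-0.4},{"dp":[-0.0016,0.002,0.097],"rotation":[0,-0.002,0.003],"fingers":-0.4},{"dp":[-0.0016,0.002,0.097],"rotation":[0,-0.002,0.003],"fingers":1},{"dp":[-0.0016,0.002,0.097],"rotation":[0,-0.002,0.003],"fingers":1},{"dp":[-0.0016,0.002,0.097],"rotation":[0,-0.002,0.003],"fingers":1},{"dp":[-0.0016,0.002,0.097],"rotation":[0,-0.002,0.003],"fingers":1},{"dp":[-0.0016,0.002,0.097],"rotation":[0,-0.002,0.003],"fingers":1},{"dp":[-0.0016,0.002,0.097],"rotation":[0,-0.002,0.003],"fingers":1},{"dp":[-0.0016,0.002,0.097],"rotation":[0,-0.002,0.003],"fingers":1},{"dp":[-0.0016,0.002,0.097],"rotation":[0,-0.002,0.003],"fingers":1}]' 50
python3 -m pendant '[{"dp":[0,0,-0.03],"rotation":[0,0,0],"fingers":1},{"dp":[0,0,-0.09],"rotation":[0,0,0],"fingers":1},{"dp":[0,0,-0.15],"rotation":[0,0,0],"fingers":1},{"dp":[0,0,-0.20],"rotation":[0,0,0],"fingers":1},{"dp":[0,0,-0.22],"rotation":[0,0,0],"fingers":1},{"dp":[0,0,-0.22],"rotation":[0,0,0],"fingers":1}]' 50
python3 - <<'E'
from h import *
print(arm.observe()["force"]);im=arm.get_image("wrist"); cv2.imwrite("pics/w19.png",im)
go([0.5107,0.3645,0.20],-92.65,False)
E
```

```text
clock: 34.12
position: [0.4859, -0.4057, 0.0052]
ee_rot: [-2.315, 2.121, -0.001]
force: [-0.9, 2.9, 6.1]
width: 0.313
clock: 34.88
position: [0.4859, -0.406, 0.2253]
ee_rot: [-2.315, 2.121, -0.002]
force: [-0.2, 0.3, -3.1]
width: 0.318
[-0.23764555  0.3289557  -3.05614271]
pos [ 0.4855 -0.4053  0.2238] xang -84.97 tilt [0.0006 0.0019] j7 -0.32 w 0.314 t 34.925
dp [-0.7645 -0.0925  0.0253] rot [-0.0006  0.0019  0.134 ] rotdeg 7.7
```

View pics/w19.png

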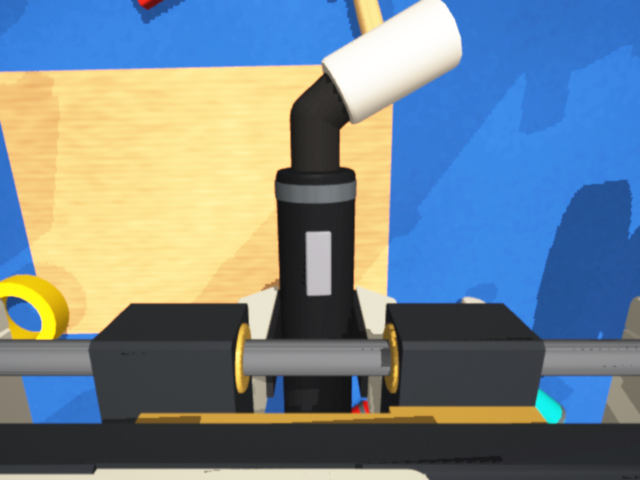

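```bash
python3 -m pendant '[{"dp":[-0.058,-0.007,0],"rotation":[0,0,0.01],"fingers":1},{"dp":[-0.116,-0.014,0],"rotation":[0,0,0.02],"fingers":1},{"dp":[-0.174,-0.021,0],"rotation":[0,0,0.03],"fingers":1},{"dp":[-0.232,-0.028,0],"rotation":[0,0,0.04],"fingers":1},{"dp":[-0.29,-0.035,0],"rotation":[0,0,0.05],"fingers":1},{"dp":[-0.348,-0.042,0],"rotation":[0,0,0.06],"fingers":1},{"dp":[-0.406,-0.049,0],"rotation":[0,0,0.07],"fingers":1},{"dp":[-0.464,-0.056,0],"rotation":[0,0,0.08],"fingers":1},{"dp":[-0.522,-0.063,0],"rotation":[0,0,0.09],"fingers":1},{"dp":[-0.58,-0.07,0],"rotation":[0,0,0.1],"fingers":1},{"dp":[-0.638,-0.077,0],"rotation":[0,0,0.11],"fingers":1},{"dp":[-0.696,-0.084,0],"rotation":[0,0,0.12],"fingers":1},{"dp":[-0.74,-0.09,0],"rotation":[0,0,0.134],"fingers":1},{"dp":[-0.7645,-0.0925,0.01],"rotation":[0,0,0.134],"fingers":1},{"dp":[-0.7645,-0.0925,0.025],"rotation":[0,0,0.134],"fingers":1},{"dp":[-0.7645,-0.0925,0.025],"rotation":[0,0,0.134],"fingers":1}]' 50
python3 - <<'E'
from h import *
im=arm.get_image("wrist"); cv2.imwrite("pics/w20.png",im)
go([0.5107,0.3645,0.0745],-92.65,False)
E
```

```text
clock: 36.92
position: [0.5098, 0.3621, 0.1981]
ee_rot: [2.165, -2.273, -0.001]
force: [-0.4, -0.4, -2.1]
width: 0.315
pos [0.5105 0.3621 0.1993] xang -92.82 tilt [-0.0009  0.0002] j7 -1.68 w 0.317 t 36.975
dp [-0.0024 -0.0002  0.1248] rot [ 0.0009  0.0002 -0.003 ] rotdeg 0.2
```

View pics/w20.png

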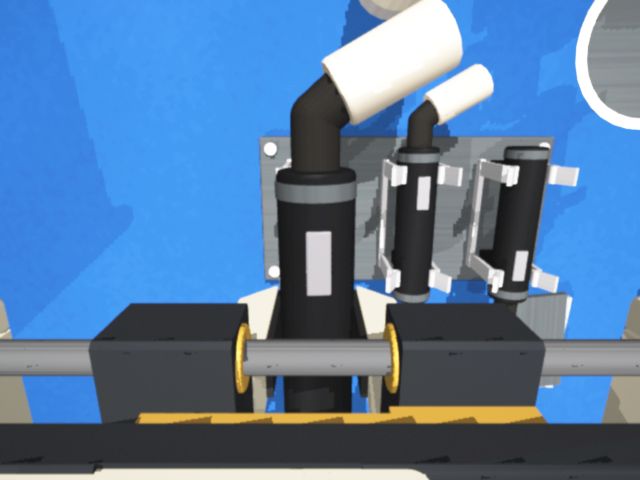

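```bash
python3 -m pendant '[{"dp":[-0.0037,0,0.05],"rotation":[0.001,0,-0.003],"fingers":1},{"dp":[-0.0037,0,0.10],"rotation":[0.001,0,-0.003],"fingers":1},{"dp":[-0.0037,0,0.125],"rotation":[0.001,0,-0.003],"fingers":1},{"dp":[-0.0037,0,0.125],"rotation":[0.001,0,-0.003],"fingers":1}]' 60
python3 -m pendant '[{"dp":[0,0,0.005],"rotation":[0,0,0],"fingers":1},{"dp":[0,0,0.010],"rotation":[0,0,0],"fingers":1},{"dp":[0,0,0.014],"rotation":[0,0,0],"fingers":1},{"dp":[0,0,0.018],"rotation":[0,0,0],"fingers":1}]' 60
python3 -m pendant '[{"dp":[0,0,0.004],"rotation":[0,0,0],"fingers":1},{"dp":[0,0,0.008],"rotation":[0,0,0],"fingers":1},{"dp":[0,0,0.012],"rotation":[0,0,0],"fingers":1},{"dp":[0,0,0.012],"rotation":[0,0,0],"fingers":1}]' 60
python3 - <<'E'
from h import *
print(arm.observe()["force"],arm.observe()["ft_torque"])
go([0.5107,0.3655,0.044],-92.65,False)
E
```

```text
clock: 37.48
position: [0.5101, 0.3644, 0.0735]
ee_rot: [2.166, -2.273, -0.0]
force: [0.6, -0.1, -1.8]
width: 0.313
clock: 37.98
position: [0.5126, 0.3657, 0.0587]
ee_rot: [-2.164, 2.271, -0.0]
force: [-0.5, 2.8, 13.6]
width: 0.31
clock: 38.48
position: [0.5129, 0.3659, 0.0467]
ee_rot: [-2.163, 2.271, -0.0]
force: [2.6, 0.7, -6.3]
width: 0.315
[ 2.62505746  0.6771326  -6.26178084] [ 0.32539303 -0.56109096 -0.23091306]
pos [0.5129 0.3659 0.0467] xang -92.77 tilt [0.004  0.0034] j7 -1.55 w 0.315 t 38.475
dp [0.0005 0.0022 0.0027] rot [-0.0039  0.0036 -0.0021] rotdeg 0.3
```

```bash
python3 -m pendant '[{"dp":[0,0,0.002],"rotation":[0,0,0],"fingers":1},{"dp":[0,0,0.0045],"rotation":[0,0,0],"fingers":1},{"dp":[0,0,0.0045],"rotation":[0,0,0],"fingers":1}]' 60
python3 -m pendant '[{"dp":[0,0,-0.002],"rotation":[0,0,0],"fingers":-0.1},{"dp":[0,0,-0.002],"rotation":[0,0,0],"fingers":-0.1},{"dp":[0,0,-0.002],"rotation":[0,0,0],"fingers":-0.1},{"dp":[0,0,-0.002],"rotation":[0,0,0],"fingers":-0.1}]' 50
python3 -m pendant '[{"dp":[0,0,-0.03],"rotation":[0,0,0],"fingers":-0.1},{"dp":[0,0,-0.09],"rotation":[0,0,0],"fingers":-0.1},{"dp":[0,0,-0.15],"rotation":[0,0,0],"fingers":-0.1},{"dp":[0,0,-0.20],"rotation":[0,0,0],"fingers":-0.1},{"dp":[0,0,-0.25],"rotation":[0,0,0],"fingers":-0.1},{"dp":[0,0,-0.25],"rotation":[0,0,0],"fingers":-0.1}]' 50
python3 - <<'E'
from h import *
im=arm.get_image("wrist"); cv2.imwrite("pics/w21.png",im)
im=arm.get_image("top"); cv2.imwrite("pics/top21.png",cv2.resize(im[140:320,150:450],None,fx=2.66,fy=2.66,interpolation=cv2.INTER_CUBIC)); cv2.imwrite("pics/top21f.png",im)
go([0.60,-0.02,0.30],0,False)
E
```

```text
clock: 38.85
position: [0.5129, 0.366, 0.0449]
ee_rot: [-2.163, 2.27, 0.003]
force: [-11.1, -2.2, 28.2]
width: 0.313
clock: 39.35
position: [0.5127, 0.3659, 0.0466]
ee_rot: [-2.163, 2.27, 0.003]
force: [0.0, 0.3, 0.5]
width: 0.554
clock: 40.1
position: [0.5139, 0.3644, 0.3003]
ee_rot: [-2.159, 2.266, 0.001]
force: [0.1, -0.3, -0.3]
width: 0.551
pos [0.5119 0.3647 0.2963] xang -92.75 tilt [0.0027 0.0055] j7 -1.76 w 0.554 t 40.2
dp [ 0.38   -0.1065 -0.0056] rot [-0.0065  0.0024 -1.6188] rotdeg 92.8
```

View pics/w21.png

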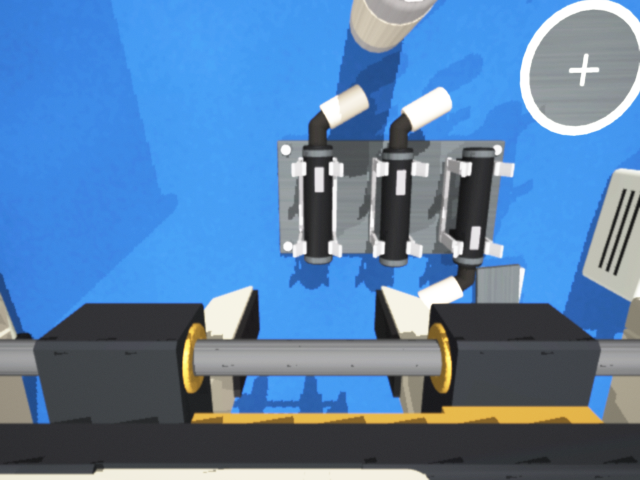

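View pics/top21.png

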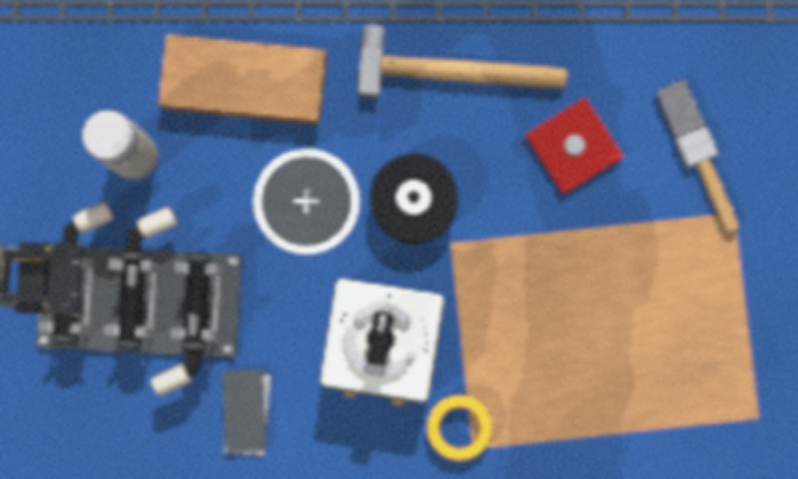

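```bash
python3 - <<'E'
from h import *
go([0.64,-0.03,0.32],0,False)
E
```

```text
pos [0.5119 0.3647 0.2963] xang -92.75 tilt [0.0027 0.0055] j7 -1.76 w 0.554 t 40.2
dp [ 0.3879 -0.147  -0.0255] rot [-0.0065  0.0024 -1.6188] rotdeg 92.8
```

```bash
python3 -m pendant '[{"dp":[0.04,-0.015,-0.01],"rotation":[0,0,-0.18],"fingers":-1},{"dp":[0.08,-0.03,-0.02],"rotation":[0,0,-0.36],"fingers":-1},{"dp":[0.12,-0.045,-0.0255],"rotation":[0,0,-0.54],"fingers":-1},{"dp":[0.16,-0.06,-0.0255],"rotation":[0,0,-0.72],"fingers":-1},{"dp":[0.2,-0.075,-0.0255],"rotation":[0,0,-0.9],"fingers":-1},{"dp":[0.24,-0.09,-0.0255],"rotation":[0,0,-1.08],"fingers":-1},{"dp":[0.28,-0.105,-0.0255],"rotation":[0,0,-1.26],"fingers":-1},{"dp":[0.32,-0.12,-0.0255],"rotation":[0,0,-1.44],"fingers":-1},{"dp":[0.36,-0.135,-0.0255],"rotation":[-0.006,0.002,-1.6],"fingers":-1},{"dp":[0.388,-0.147,-0.0255],"rotation":[-0.006,0.002,-1.619],"fingers":-1},{"dp":[0.388,-0.147,-0.0255],"rotation":[-0.006,0.002,-1.619],"fingers":-1},{"dp":[0.388,-0.147,-0.0255],"rotation":[-0.006,0.002,-1.619],"fingers":-1},{"dp":[0.388,-0.147,-0.0255],"rotation":[-0.006,0.002,-1.619],"fingers":-1}]'
python3 - <<'E'
from h import *
c=cam("wrist");im=arm.get_image("wrist"); cv2.imwrite("pics/w22.png",im); np.savez("pics/w22.npz",K=c[0],R=c[1],t=c[2])
go([0.64,-0.03,0.32],0,False)
o=ortho(im,c,.045,.54,.74,-.16,.15,2400); cv2.imwrite("pics/o22_45.png",o)
o=ortho(im,c,.0,.54,.74,-.16,.15,2400); cv2.imwrite("pics/o22_0.png",o)
E
```

```text
clock: 41.82
position: [0.6398, -0.0282, 0.3192]
ee_rot: [-3.14, -0.003, 0.002]
force: [0.3, -0.8, -0.2]
width: 1.001
pos [ 0.6398 -0.0284  0.3195] xang 0.12 tilt [-0.0007  0.0011] j7 0.27 w 0.999 t 41.875
dp [ 0.0002  0.0016 -0.0005] rot [-0.0011  0.0007  0.0022] rotdeg 0.1
```

View pics/o22_45.png

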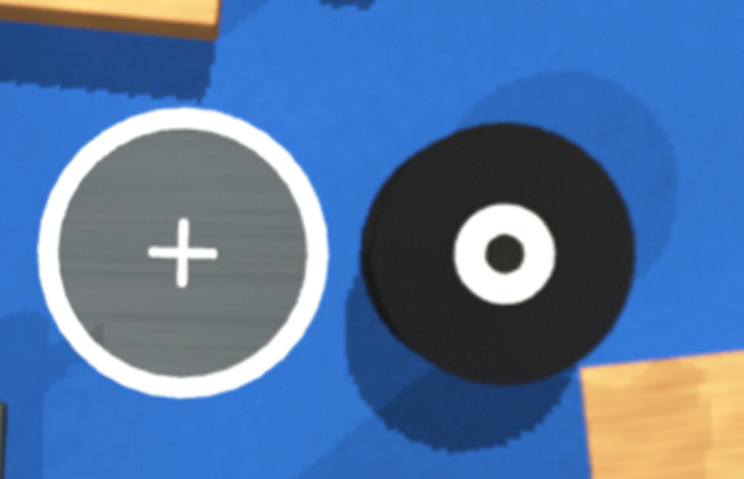

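View pics/o22_0.png

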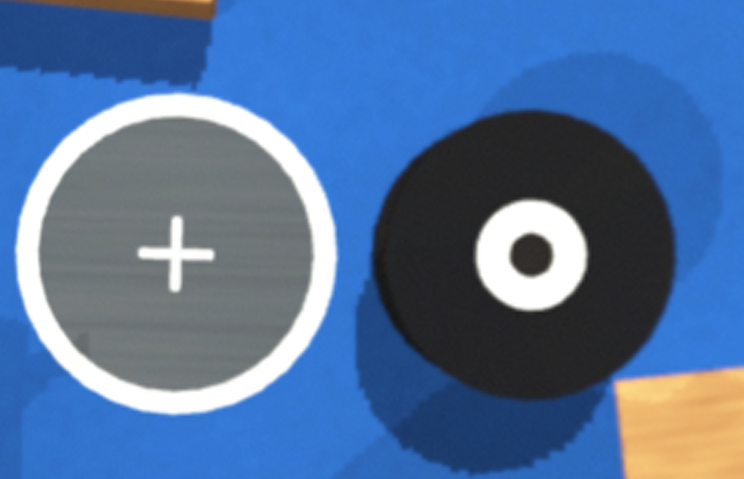

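View pics/w22.png

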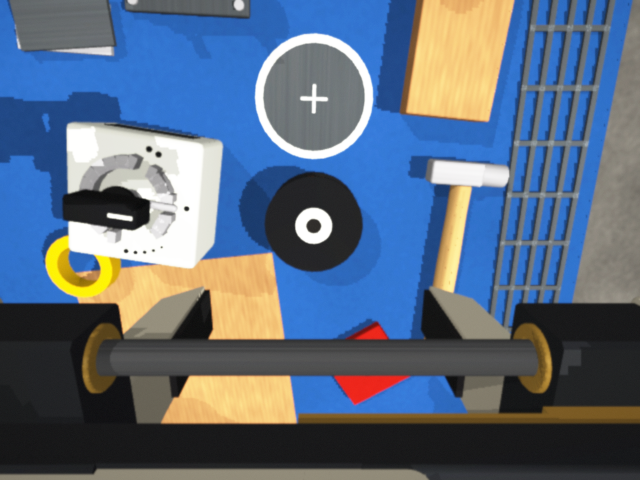

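```bash
python3 -m pendant '[{"dp":[-0.005,0.05,0.02],"rotation":[0,0.001,0.002],"fingers":-1},{"dp":[-0.005,0.097,0.06],"rotation":[0,0.001,0.002],"fingers":-1},{"dp":[-0.0053,0.097,0.12],"rotation":[0,0.001,0.002],"fingers":-1},{"dp":[-0.0053,0.097,0.18],"rotation":[0,0.001,0.002],"fingers":-1},{"dp":[-0.0053,0.097,0.22],"rotation":[0,0.001,0.002],"fingers":-1},{"dp":[-0.0053,0.097,0.22],"rotation":[0,0.001,0.002],"fingers":-1}]'
python3 - <<'E'
from h import *
c=cam("wrist");im=arm.get_image("wrist"); cv2.imwrite("pics/w23.png",im)
go([0.6344,-0.125,0.028],0,False)
E
```

```text
clock: 42.62
position: [0.6326, -0.1234, 0.0966]
ee_rot: [-3.139, -0.002, 0.009]
force: [-0.0, -1.5, 0.5]
width: 1.0
pos [ 0.6342 -0.1243  0.0991] xang 0.06 tilt [-0.0016  0.0013] j7 0.55 w 0.999 t 42.675
dp [0.0003 0.0007 0.0711] rot [-0.0013  0.0016  0.001 ] rotdeg 0.1
```

View pics/w23.png

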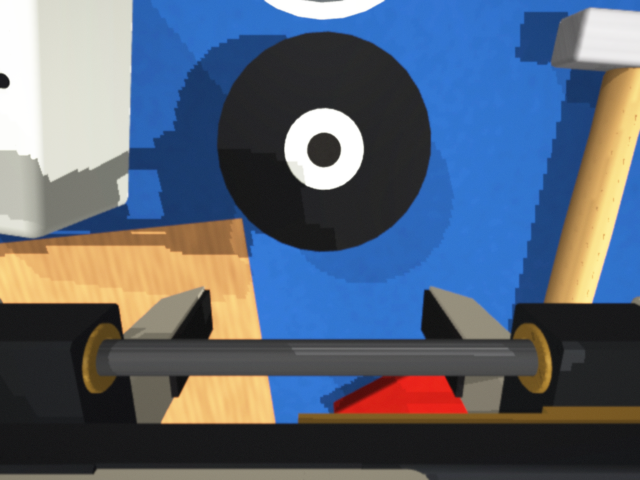

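```bash
python3 -m pendant '[{"dp":[0.001,0.001,0.05],"rotation":[0,0.001,0.001],"fingers":-1},{"dp":[0.001,0.001,0.071],"rotation":[0,0.001,0.001],"fingers":-1},{"dp":[0.001,0.001,0.071],"rotation":[0,0.001,0.001],"fingers":-1},{"dp":[0.001,-0.01,0.071],"rotation":[0,0.001,0.001],"fingers":-1},{"dp":[0.001,-0.02,0.071],"rotation":[0,0.001,0.001],"fingers":-1},{"dp":[0.001,-0.03,0.071],"rotation":[0,0.001,0.001],"fingers":-1},{"dp":[0.001,-0.045,0.071],"rotation":[0,0.001,0.001],"fingers":-1},{"dp":[0.001,-0.06,0.071],"rotation":[0,0.001,0.001],"fingers":-1},{"dp":[0.001,-0.075,0.071],"rotation":[0,0.001,0.001],"fingers":-1},{"dp":[0.001,-0.09,0.071],"rotation":[0,0.001,0.001],"fingers":-1},{"dp":[0.001,-0.10,0.071],"rotation":[0,0.001,0.001],"fingers":-1},{"dp":[0.001,-0.11,0.071],"rotation":[0,0.001,0.001],"fingers":-1},{"dp":[0.001,-0.115,0.071],"rotation":[0,0.001,0.001],"fingers":-1},{"dp":[0.001,-0.12,0.071],"rotation":[0,0.001,0.001],"fingers":-1},{"dp":[0.001,-0.12,0.071],"rotation":[0,0.001,0.001],"fingers":-1}]'
python3 - <<'E'
from h import *
print(arm.observe()["force"])
c=cam("wrist");im=arm.get_image("wrist"); cv2.imwrite("pics/w24.png",im)
go([0.6344,0.037,0.028],0,False)
o=ortho(im,c,.045,.54,.74,-.05,.18,2600); cv2.imwrite("pics/o24_45.png",o)
o=ortho(im,c,.0,.54,.74,-.05,.18,2600); cv2.imwrite("pics/o24_0.png",o)
E
```

```text
clock: 44.55
position: [0.6355, -0.0054, 0.0292]
ee_rot: [3.141, -0.001, 0.002]
force: [0.3, -4.3, 3.0]
width: 1.0
[ 0.30465961 -4.33043534  2.96197752]
pos [ 0.6356 -0.0054  0.0292] xang -0.04 tilt [ 0.0012 -0.0007] j7 0.43 w 1.002 t 44.6
dp [-0.0012 -0.0424  0.0012] rot [ 0.0007 -0.0012 -0.0007] rotdeg 0.1
```

View pics/o24_45.png

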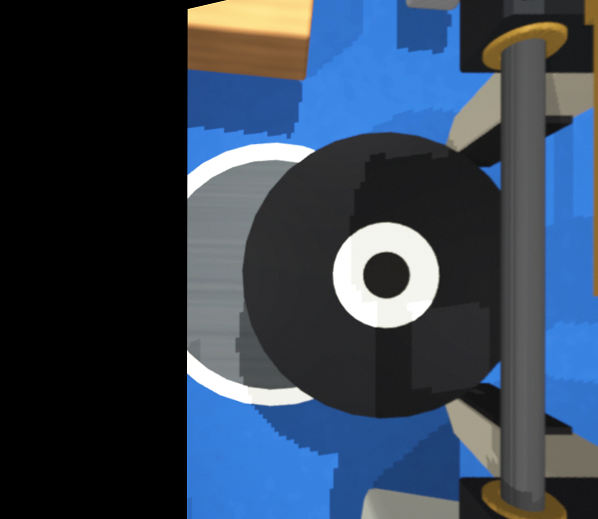

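View pics/w24.png

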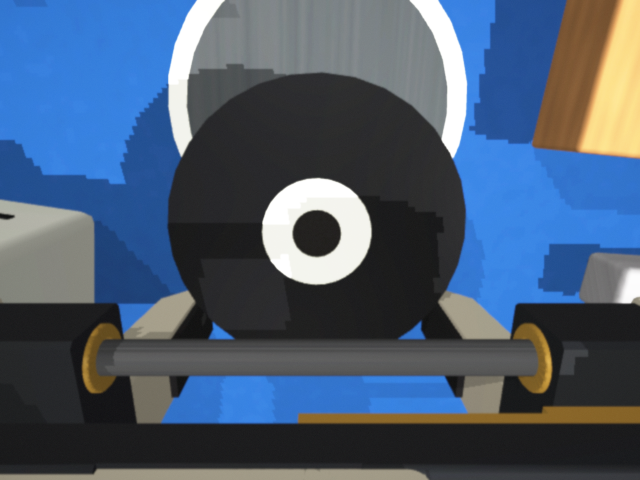

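```bash
python3 -m pendant '[{"dp":[-0.0005,-0.008,0.0],"rotation":[0,0,0],"fingers":-1},{"dp":[-0.0005,-0.018,0.0],"rotation":[0,0,0],"fingers":-1},{"dp":[-0.0005,-0.028,0.0],"rotation":[0,0,0],"fingers":-1},{"dp":[-0.0005,-0.034,0.0],"rotation":[0,0,0],"fingers":-1},{"dp":[-0.0005,-0.038,0.0],"rotation":[0,0,0],"fingers":-1},{"dp":[-0.0005,-0.040,0.0],"rotation":[0,0,0],"fingers":-1},{"dp":[-0.0005,-0.040,0.0],"rotation":[0,0,0],"fingers":-1}]'
python3 - <<'E'
from h import *
print(arm.observe()["force"])
c=cam("wrist");im=arm.get_image("wrist"); cv2.imwrite("pics/w25.png",im)
go([0.6344,0.0398,0.028],0,False)
o=ortho(im,c,.045,.54,.74,-.05,.18,2600); cv2.imwrite("pics/o25_45.png",o)
o=ortho(im,c,.0,.54,.74,-.05,.18,2600); cv2.imwrite("pics/o25_0.png",o)
E
```

```text
clock: 45.48
position: [0.6351, 0.0349, 0.0294]
ee_rot: [3.141, -0.0, 0.002]
force: [-0.3, -4.4, 0.4]
width: 0.998
[-0.31197792 -4.39156726  0.39762603]
pos [0.6351 0.0349 0.0294] xang -0.02 tilt [ 0.0014 -0.001 ] j7 0.37 w 1.003 t 45.525
dp [-0.0007 -0.0049  0.0013] rot [ 0.001  -0.0014 -0.0004] rotdeg 0.1
```

View pics/o25_45.png

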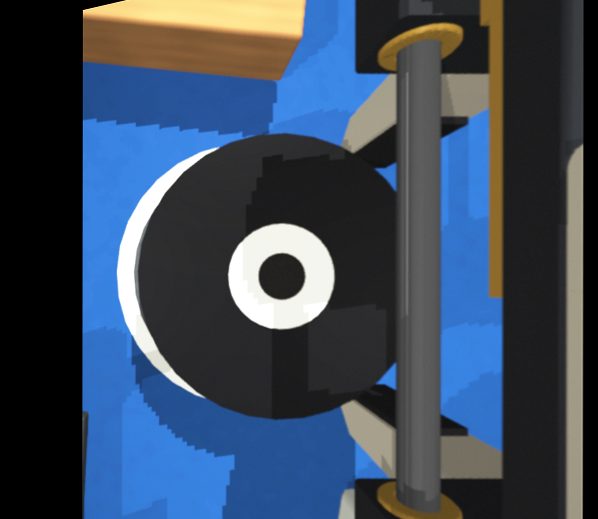

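View pics/o25_0.png

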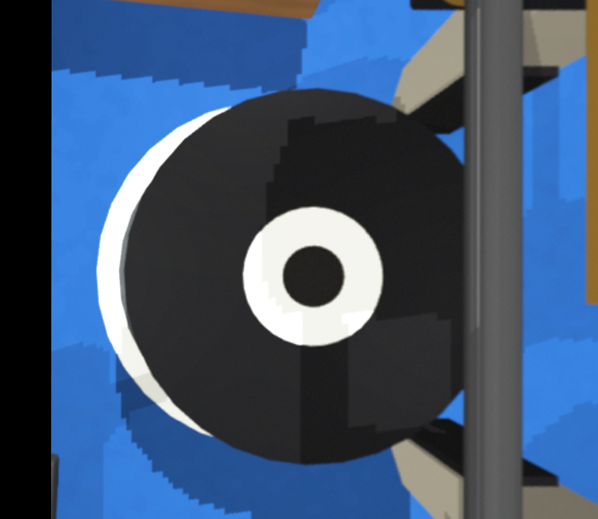

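```bash
python3 -m pendant '[{"dp":[0.0005,-0.002,0.0],"rotation":[0,0,0],"fingers":-1},{"dp":[0.0005,-0.004,0.0],"rotation":[0,0,0],"fingers":-1},{"dp":[0.0005,-0.005,0.0],"rotation":[0,0,0],"fingers":-1},{"dp":[0.0005,-0.005,0.0],"rotation":[0,0,0],"fingers":-1}]'
python3 -m pendant '[{"dp":[0,0.015,0],"rotation":[0,0,0],"fingers":-1},{"dp":[0,0.03,0.0],"rotation":[0,0,0],"fingers":-1},{"dp":[0,0.06,-0.04],"rotation":[0,0,0],"fingers":-1},{"dp":[0,0.06,-0.10],"rotation":[0,0,0],"fingers":-1},{"dp":[0,0.06,-0.16],"rotation":[0,0,0],"fingers":-1},{"dp":[0,0.04,-0.22],"rotation":[0,0,0],"fingers":-1},{"dp":[0,0.02,-0.28],"rotation":[0,0,0],"fingers":-1},{"dp":[0,0.0,-0.29],"rotation":[0,0,0],"fingers":-1},{"dp":[0,0.0,-0.29],"rotation":[0,0,0],"fingers":-1}]'
python3 - <<'E'
from h import *
c=cam("wrist");im=arm.get_image("wrist"); cv2.imwrite("pics/w26.png",im)
go([0.4557,-0.0231,0.23],-98.9,False)
o=ortho(im,c,.045,.54,.74,-.05,.18,2600); cv2.imwrite("pics/o26_45.png",o)
o=ortho(im,c,.0,.54,.74,-.05,.18,2600); cv2.imwrite("pics/o26_0.png",o)
E
```

```text
clock: 46.02
position: [0.6355, 0.0398, 0.0294]
ee_rot: [3.14, -0.001, 0.002]
force: [-0.1, -5.2, 1.1]
width: 0.999
clock: 47.15
position: [0.6353, 0.0419, 0.3193]
ee_rot: [3.142, 0.004, 0.003]
force: [-0.1, 0.2, -0.7]
width: 0.999
pos [0.6347 0.0404 0.3181] xang 0.04 tilt [-0.0004 -0.0012] j7 0.17 w 0.999 t 47.2
dp [-0.179   0.0633  0.0883] rot [ 1.3000e-03 -8.0000e-04  1.7269e+00] rotdeg 98.9
```

View pics/o26_45.png

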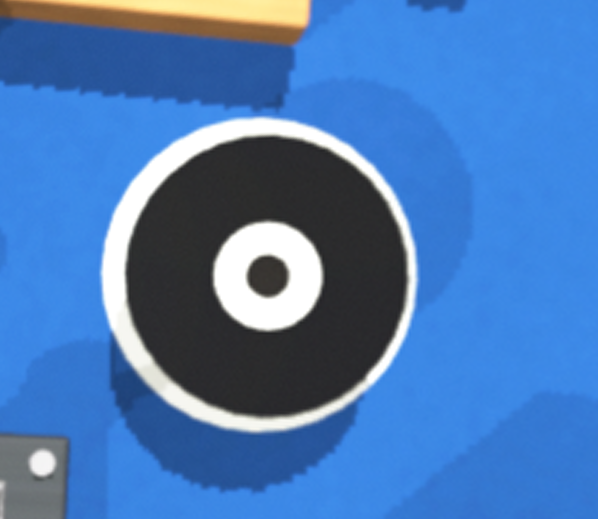

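View pics/o26_0.png

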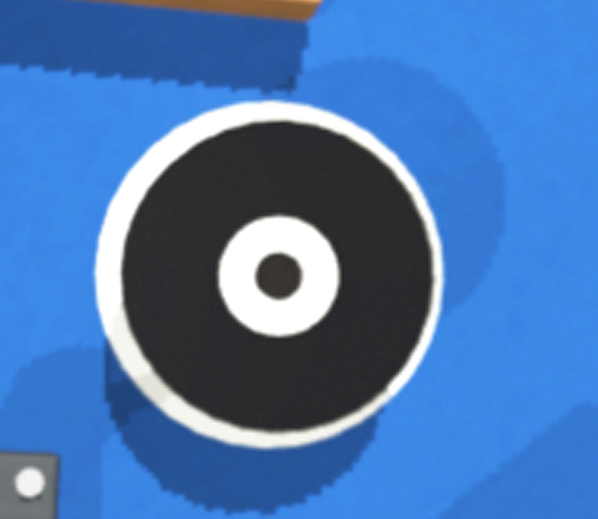

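View pics/w26.png

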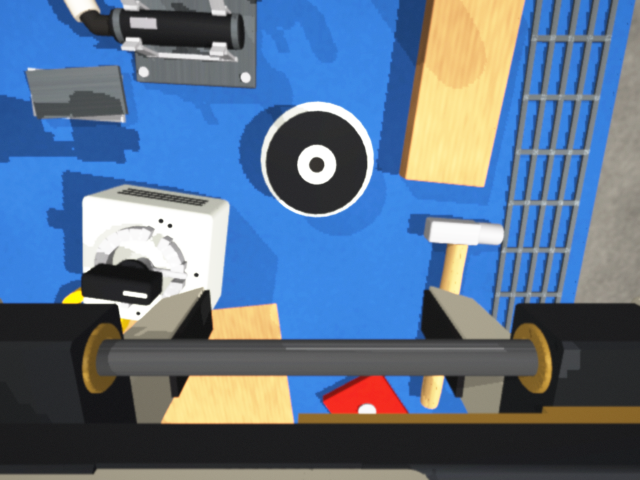

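```bash
python3 -m pendant '[{"dp":[-0.02,0.01,0.01],"rotation":[0,0,0.18],"fingers":-1},{"dp":[-0.04,0.02,0.02],"rotation":[0,0,0.36],"fingers":-1},{"dp":[-0.06,0.03,0.03],"rotation":[0,0,0.54],"fingers":-1},{"dp":[-0.08,0.04,0.04],"rotation":[0,0,0.72],"fingers":-1},{"dp":[-0.10,0.05,0.05],"rotation":[0,0,0.9],"fingers":-1},{"dp":[-0.12,0.06,0.06],"rotation":[0,0,1.08],"fingers":-1},{"dp":[-0.14,0.063,0.07],"rotation":[0,0,1.26],"fingers":-1},{"dp":[-0.16,0.063,0.08],"rotation":[0,0,1.44],"fingers":-1},{"dp":[-0.1785,0.063,0.088],"rotation":[0,0,1.62],"fingers":-1},{"dp":[-0.1785,0.063,0.088],"rotation":[0,0,1.727],"fingers":-1},{"dp":[-0.1785,0.063,0.088],"rotation":[0,0,1.727],"fingers":-1},{"dp":[-0.1785,0.063,0.088],"rotation":[0,0,1.727],"fingers":-1}]'
python3 - <<'E'
from h import *
c=cam("wrist");im=arm.get_image("wrist"); cv2.imwrite("pics/w27.png",im)
go([0.4562,-0.0228,0.1245],-99,False)
E
```

```text
clock: 48.7
position: [0.4557, -0.0234, 0.2297]
ee_rot: [2.042, -2.384, 0.001]
force: [-0.2, 0.2, -0.3]
width: 1.002
pos [ 0.4559 -0.0233  0.2299] xang -98.83 tilt [-0.001  -0.0019] j7 -1.35 w 1.001 t 48.75
dp [-0.0007 -0.0003  0.1054] rot [ 0.0007 -0.0021  0.003 ] rotdeg 0.2
```

View pics/w27.png

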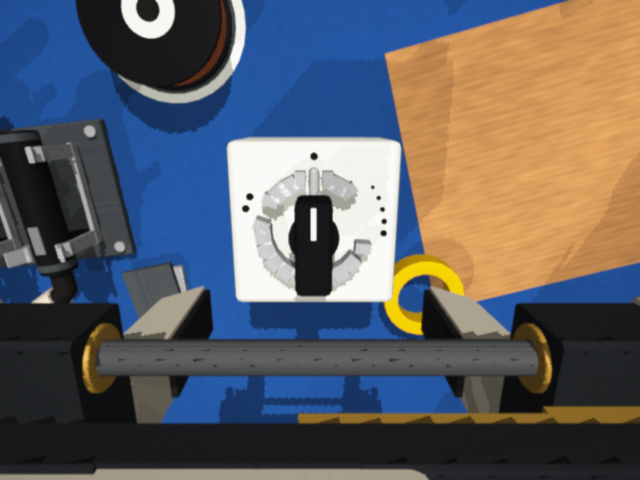

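```bash
python3 -m pendant '[{"dp":[-0.0018,-0.0003,0.05],"rotation":[0.001,-0.002,0.003],"fingers":-1},{"dp":[-0.0018,-0.0003,0.09],"rotation":[0.001,-0.002,0.003],"fingers":-1},{"dp":[-0.0018,-0.0003,0.1055],"rotation":[0.001,-0.002,0.003],"fingers":-1},{"dp":[-0.0018,-0.0003,0.1055],"rotation":[0.001,-0.002,0.003],"fingers":-1},{"dp":[-0.0018,-0.0003,0.1055],"rotation":[0.001,-0.002,0.003],"fingers":1},{"dp":[-0.0018,-0.0003,0.1055],"rotation":[0.001,-0.002,0.003],"fingers":1},{"dp":[-0.0018,-0.0003,0.1055],"rotation":[0.001,-0.002,0.003],"fingers":1},{"dp":[-0.0018,-0.0003,0.1055],"rotation":[0.001,-0.002,0.003],"fingers":1},{"dp":[-0.0018,-0.0003,0.1055],"rotation":[0.001,-0.002,0.003],"fingers":1},{"dp":[-0.0018,-0.0003,0.1055],"rotation":[0.001,-0.002,0.003],"fingers":1},{"dp":[-0.0018,-0.0003,0.1055],"rotation":[0.001,-0.002,0.003],"fingers":1},{"dp":[-0.0018,-0.0003,0.1055],"rotation":[0.001,-0.002,0.003],"fingers":1}]' 50
python3 - <<'E'
from h import *
print(arm.observe()["force"],arm.observe()["ft_torque"])
go([0.4562,-0.0225,0.142],-30.25,False)
E
```

```text
clock: 50.25
position: [0.4564, -0.0216, 0.1244]
ee_rot: [-2.04, 2.389, -0.0]
force: [-0.0, 0.9, 1.4]
width: 0.257
[-0.01793688  0.87552144  1.36921963] [0.18761612 0.2375543  0.04887121]
pos [ 0.4564 -0.0216  0.1244] xang -98.99 tilt [0.0001 0.0001] j7 -1.17 w 0.257 t 50.25
dp [ 0.0009  0.     -0.0176] rot [-2.0000e-04 -0.0000e+00 -1.1998e+00] rotdeg 68.7
```

```bash
python3 -m pendant '[{"dp":[0,0,-0.008],"rotation":[0,0,0],"fingers":1},{"dp":[0,0,-0.0175],"rotation":[0,0,0],"fingers":1},{"dp":[0,0,-0.0175],"rotation":[0,0,0],"fingers":1},{"dp":[0,0,-0.0175],"rotation":[0,0,0],"fingers":1}]' 50; python3 - <<'E'
from h import *
print(arm.observe()["force"])
go([0.4564,-0.0216,0.142],-30.25,False)
E
```

```text
clock: 50.75
position: [0.4563, -0.0216, 0.1418]
ee_rot: [-2.04, 2.389, -0.0]
force: [2.0, 0.1, -10.7]
width: 0.258
[  1.98968579   0.0927145  -10.74329866]
pos [ 0.4563 -0.0216  0.1418] xang -98.99 tilt [ 0.0002 -0.    ] j7 -1.2 w 0.258 t 50.75
dp [-0.     -0.0001 -0.0002] rot [-2.0000e-04 -1.0000e-04 -1.1997e+00] rotdeg 68.7
```

```bash
python3 -m pendant '[{"dp":[0,0,0],"rotation":[0,0,-0.15],"fingers":1},{"dp":[0,0,0],"rotation":[0,0,-0.3],"fingers":1},{"dp":[0,0,0],"rotation":[0,0,-0.45],"fingers":1},{"dp":[0,0,0],"rotation":[0,0,-0.6],"fingers":1},{"dp":[0,0,0],"rotation":[0,0,-0.75],"fingers":1},{"dp":[0,0,0],"rotation":[0,0,-0.9],"fingers":1},{"dp":[0,0,0],"rotation":[0,0,-1.05],"fingers":1},{"dp":[0,0,0],"rotation":[0,0,-1.15],"fingers":1},{"dp":[0,0,0],"rotation":[0,0,-1.2],"fingers":1},{"dp":[0,0,0],"rotation":[0,0,-1.2],"fingers":1},{"dp":[0,0,0],"rotation":[0,0,-1.2],"fingers":1}]' 50; python3 - <<'E'
from h import *
print(arm.observe()["force"],arm.observe()["ft_torque"])
go([0.4564,-0.0216,0.1245],-30.25,False)
im=arm.get_image("wrist"); cv2.imwrite("pics/w28.png",im)
E
```

```text
clock: 52.12
position: [0.4568, -0.0225, 0.1418]
ee_rot: [3.031, -0.821, 0.003]
force: [4.2, -3.2, -12.0]
width: 0.258
[  4.15570135  -3.24573535 -12.01091751] [-0.84808517 -1.09689796  0.00833539]
pos [ 0.4568 -0.0225  0.1418] xang -30.32 tilt [ 0.0014 -0.0012] j7 -0.26 w 0.258 t 52.125
dp [-0.0009 -0.0006  0.0173] rot [ 0.0004 -0.0018 -0.0012] rotdeg 0.1
```

View pics/w28.png

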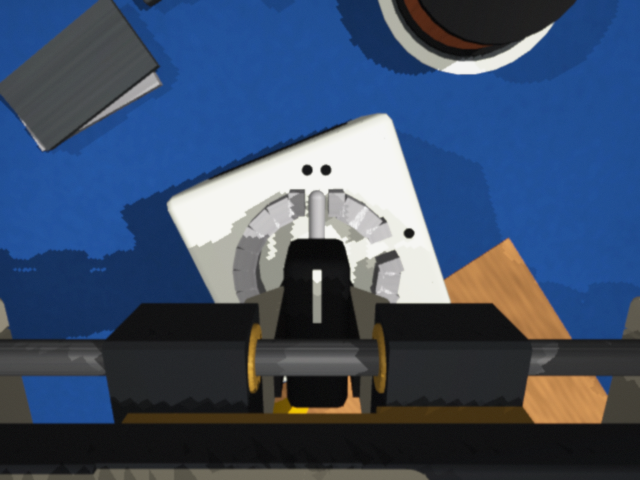

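Pin (317,210) sits centred in the two-dot notch (dots at 307 and 326). Lower, release, retreat.

```bash
python3 -m pendant '[{"dp":[-0.0005,-0.0005,0.006],"rotation":[0,-0.002,0],"fingers":1},{"dp":[-0.0005,-0.0005,0.012],"rotation":[0,-0.002,0],"fingers":1},{"dp":[-0.0005,-0.0005,0.0172],"rotation":[0,-0.002,0],"fingers":1},{"dp":[-0.0005,-0.0005,0.0172],"rotation":[0,-0.002,0],"fingers":1}]' 50
python3 -m pendant '[{"dp":[0,0,0],"rotation":[0,0,0],"fingers":-0.6},{"dp":[0,0,0],"rotation":[0,0,0],"fingers":-0.6},{"dp":[0,0,0],"rotation":[0,0,0],"fingers":-0.6},{"dp":[0,0,-0.01],"rotation":[0,0,0],"fingers":-0.6},{"dp":[0,0,-0.05],"rotation":[0,0,0],"fingers":-1},{"dp":[0,0,-0.11],"rotation":[0,0,0],"fingers":-1},{"dp":[0,0,-0.16],"rotation":[0,0,0],"fingers":-1},{"dp":[0,0,-0.19],"rotation":[0,0,0],"fingers":-1},{"dp":[0,0,-0.19],"rotation":[0,0,0],"fingers":-1},{"dp":[0,0,-0.19],"rotation":[0,0,0],"fingers":-1}]' 50
python3 - <<'E'
from h import *
go([0.36,0.0,0.36],-30.25,False)
im=arm.get_image("wrist"); cv2.imwrite("pics/w29.png",im)
im=arm.get_image("scene"); cv2.imwrite("pics/s29.png",cv2.resize(im[100:320,240:500],None,fx=2.7,fy=2.7,interpolation=cv2.INTER_CUBIC))
im=arm.get_image("top"); cv2.imwrite("pics/top29.png",cv2.resize(im[140:320,150:450],None,fx=2.66,fy=2.66,interpolation=cv2.INTER_CUBIC))
E
```

```text
clock: 52.68
position: [0.4569, -0.0225, 0.1244]
ee_rot: [3.031, -0.823, 0.0]
force: [3.4, -3.6, -7.1]
width: 0.259
clock: 53.92
position: [0.4565, -0.0223, 0.3141]
ee_rot: [3.031, -0.823, -0.001]
force: [-0.4, -0.1, -0.3]
width: 1.002
pos [ 0.4565 -0.0223  0.3141] xang -30.37 tilt [-0.0006 -0.0005] j7 -0.5 w 1.002 t 53.925
dp [-0.0945  0.0296 -0.0458] rot [ 0.0008  0.0003 -0.0021] rotdeg 0.1
```

View pics/w29.png

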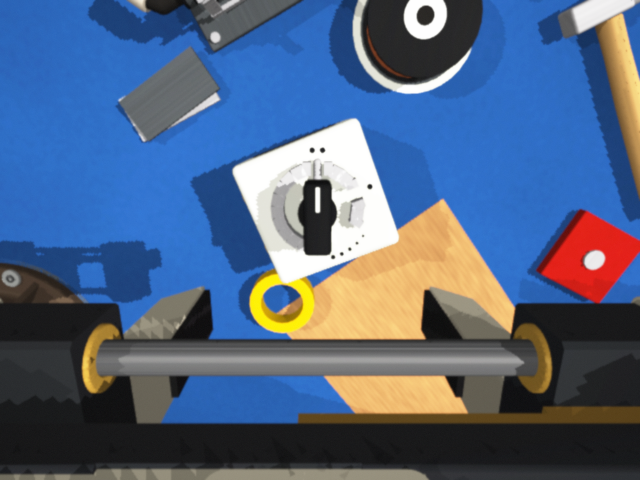

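View pics/s29.png

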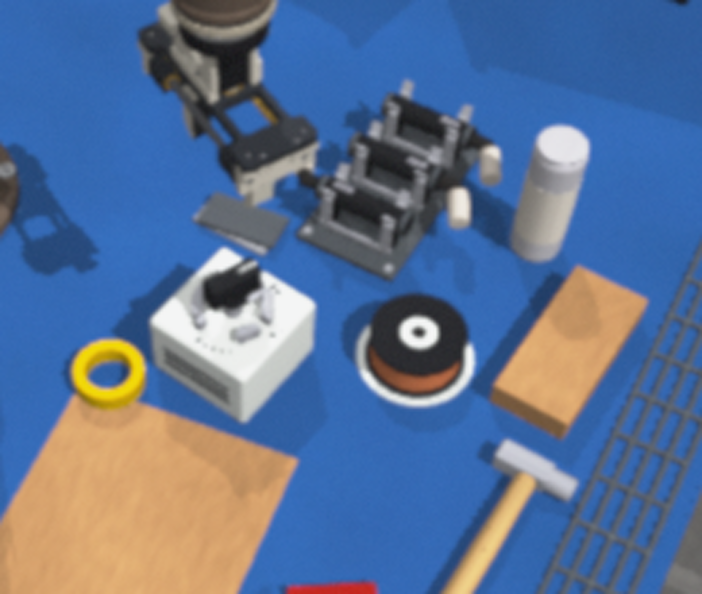

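View pics/top29.png

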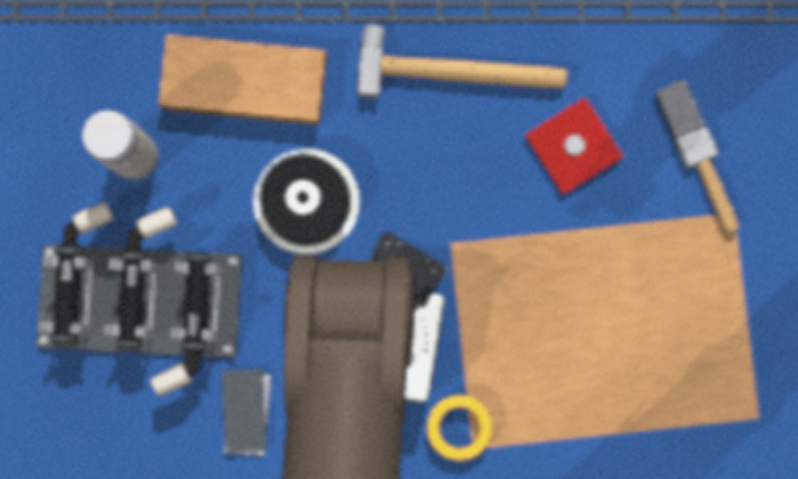

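```bash
python3 - <<'E'
from h import *
im=cv2.imread("pics/w29.png"); cv2.imwrite("pics/w29c.png",cv2.resize(im[110:290,220:410],None,fx=3.1,fy=3.1,interpolation=cv2.INTER_CUBIC))
c=cam("wrist"); a=np.radians(59.7)
ax=np.array([.4562,-.0225]); d=np.array([np.cos(a),np.sin(a)])
for L in (0,.012):
    # top corners of grip bar
    n=np.array([-d[1],d[0]])
    P=[np.r_[ax+sx*.031*d+sy*.012*n,.153+L] for sx in(1,-1) for sy in (1,-1)]
    print(L,w2px(c,P).round(1).tolist())
E
```

```text
0 [[302.1, 182.4], [332.1, 182.4], [303.1, 256.0], [331.5, 255.9]]
0.012 [[301.6, 184.6], [332.7, 184.6], [302.6, 260.6], [332.0, 260.6]]
```

View pics/w29c.png

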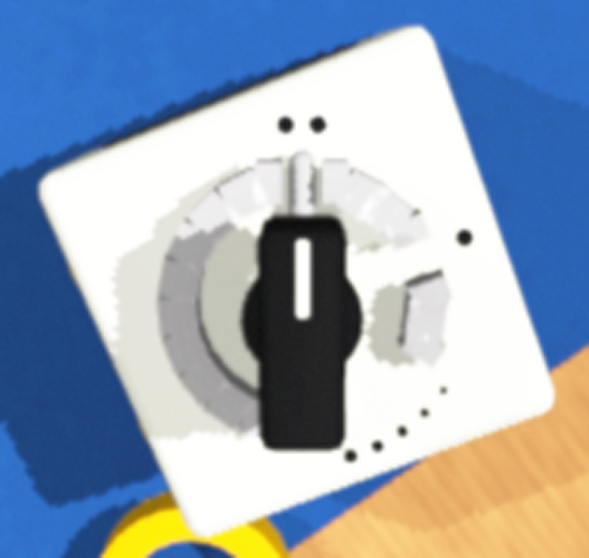

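```bash
python3 - <<'E'
from cell import arm
print(arm.sign_off(), arm.observe()["clock"])
E
```

```text
the job is handed in; nothing more can be done
the job is handed in; nothing more can be done
```

The station is ready and the job is handed in, at about 54 s of the 210 s allowed.

1. **Isolate:** I pulled the selector up, turned it 87.5° counter-clockwise to the one-dot notch and let it drop home. It stayed there while I did the rest.
2. **Torches:** All three black torches went into the rack, one per place. Each one snapped in, and then hit a hard stop of about 28–35 N with its handle 55 mm above the bench.
3. **Spool:** It had been knocked aside during the run, so I measured it again before sliding it along the bench onto the mark. It ended within about 1 mm of the mark's middle.
4. **Test position:** I pulled the selector up again, turned it a further 1.2 rad the same way to the two-dot notch and let it drop home.

**Last checks:**
- **Selector:** The last wrist picture shows the pin in the two-dot notch. The outline of its grip was mixed: its lower edge fits a fully dropped knob, its length is nearer a raised one. I judged it dropped because the gripper, still holding it, came back to the starting height with no push-back.
- **Scene:** The last top and scene pictures show the torches and spool in place, the other items where they were, and the arm clear of everything.

**Mishap:** My first grip on the selector caught its round hub. I opened, moved up 6 mm and gripped the bar properly before lifting.

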